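# Weigh the tin from behind the bottles

## Robot

A 6-joint arm with a two-finger parallel gripper is mounted at the origin on the work surface. World frame = base frame: x ahead of the robot, y to its left, z up, the work surface at z = 0. Lengths are in m, angles in rad, forces in N, time in s.
With the tool pointing down it reaches from about 0.25 to 0.775 m from the base axis. Payload 4 kg.
Tool frame: the origin (TCP) lies between the finger pads; the fingertips stand 14 mm ahead of it and the grasp point (between the pads) lies 5 mm behind it; z points along the fingers, x is the direction in which the jaws open and shut, and the axes are right-handed (so a half turn about z gives the same grasp; the last joint's range is limited). The gripper opens to 85 mm and grips with 20 to 120 N. Pads are 22 mm wide; open, the fingers measure 114 mm over their backs; the gripper's body (76 mm by 85 mm) begins 54 mm behind the grasp point. The pads swing forward as they close: fully open they stand 13 mm farther back than shut.
Start: joints at [-1.298, 0.087, 1.371, -0, 1.684, -0.103], TCP at [0.202, -0.512, 0.245] pointing down, gripper open.
Joint ranges: [-3.1, 3.1], [-0.76, 2.03], [0.27, 2.55], [-1.08, 4.22], [0.17, 2.65], [-2.57, 2.57]. Speed limits (rad/s): [2.79, 2.79, 3.14, 3.14, 3.14, 3.14].

## Interface

Orientations are given as [roll, pitch, yaw] about the fixed x, y, z axes, in that order (R = Rz(yaw) Ry(pitch) Rx(roll)).
In Python, from plant import r, snapshot, calibration gives the robot as it stands. The module is installed in compiled form; this text tells all that it offers.
- The arm moves only by the tool move_arm, never from a script. Its argument "commands" is a list of rows, each an object of numbers: "dx", "dy", "dz": the shift along the tool's x, y, z scaled (see below); "ax", "ay", "az": the turn, a rotation vector about the tool's x, y, z scaled (see below); "jaw": the gripper command: -1 is shut, 1 is fully open, values between are in proportion. In form: [{"dx": .., "dy": .., "dz": .., "ax": .., "ay": .., "az": .., "jaw": ..}, ...]. A call has 1 to 20 rows; each row is the pose to reach, as a shift and turn from the pose commanded when the call began, along the tool's axes at that moment; what a row does not reach only later rows make up. The controller multiplies each number of a shift by 150 mm and each number of a turn by 90 degrees. A row lasts 1/10 s, in which the tool goes at most 50 mm and 8.59 degrees, less where a joint would pass 70% of its speed; a pose out of reach is approached as far as the arm can. A call with a number of a shift or a turn outside -1 to 1 is refused whole. A call with a gripper value outside its range is refused whole. The fingers move at their own pace and stop on an object; the grip force is fixed at half the most. Time passes only in rows, so rows that repeat a pose let the fingers close. It gives the time, the measured TCP pose, the force and the opening at its end, in the units of the state.
- r.observe(): the state, without advancing time (a new reading comes with each control period).
- snapshot(name): name is "scene" or "top" or "wrist"; returns the picture (400x640x3 uint8, blue, green, red); there is no depth.
- calibration(name): a dict with "fx", "fy", "cx", "cy" (pixels), "rvec" (rotation vector, rad) and "tvec" (3), from world to camera coordinates, as OpenCV has them. Camera axes: x right, y down, z forward; pixel columns grow to the right and rows downward; lengths in m; the calibration is good to about 2 mm. The wrist camera is an equidistant fisheye: a pixel r from the principal point sees the ray r / f radians off the axis. A picture is of the moment at which its call begins: read the wrist's pose just before it. calibration takes no time and is no camera call; for the wrist camera it gives the pose at the moment of the call.
- r.finish_job(): hands the job in, once; it reports no verdict.
The state is a dict: "t": time; "qpos": joint angles; "qvel": joint speeds; "tau": joint torques, N m; "tcp_pos": TCP position; "tcp_rot": TCP orientation; "ft_force": force on the tool from outside, world axes, zero at the start; "ft_torque": the same for the moment, N m; "gripper_width": opening from 0.0 (shut) to 1.0 (fully open).
Only numpy, scipy, OpenCV 4.12 (cv2) and the standard library are available. Lean on these libraries where they do the work, as an engineer would, in place of code of your own. Each camera call takes 0.05 s, during which the arm holds its last target. There are 200 camera calls.

## Task

The small metal tin at the back of the reagent tray has to go on the balance: first move the two bottles and the flask that stand in its way to the empty steel spill tray, then set the tin in the middle of the balance's pan, and only when it stands there put the bottles and the flask back into the reagent tray, each exactly where it stood at the start. Keep everything upright, set it down without dropping it, leave the tin on the pan, and do not disturb the tip box or the tube rack.

Things in the scene. Friction and masses are not known exactly. Their poses are not given: they have to be found in the camera images.
- round_bottle: White plastic round bottle, white cap: body 52 mm diameter, 70 mm high, shoulder above. Neck 26 to 28 mm thick from 84 mm up; on top a round cap (from 98 mm) of 32 mm diameter, its top at 130 mm. Stands in one of the reagent tray's bottle places (which one varies). Origin: centre of the underside, z up. 0.11 to 0.22 kg.
- square_bottle: Amber glass square bottle, black cap: body 44 x 44 mm, 76 mm high, shoulder above. Neck 26 to 28 mm thick from 84 mm up; on top a round cap (from 98 mm) of 32 mm diameter, its top at 130 mm. Stands in one of the reagent tray's bottle places (which one varies). Origin: centre of the underside, z up. 0.13 to 0.27 kg.
- flask: Clear glass conical flask, dark rubber stopper: foot 58 mm diameter, narrowing to 28 mm at 80 mm height. Neck 26 to 28 mm thick from 84 mm up; on top a round stopper (from 100 mm, 30 mm at its foot) of 32 mm diameter, its top at 130 mm. Stands in one of the reagent tray's bottle places (which one varies). Origin: centre of the underside, z up. 0.13 to 0.25 kg.
- tin: Squat round metal tin with a metal lid, 54 mm diameter, 50 mm high, standing in the reagent tray behind the bottles and flask, too hemmed in for fingers until they are gone. Origin: centre of the underside, z up. 0.1 to 0.2 kg.
- caddy: Fixed grey reagent tray: rim 16 mm high, 4 mm thick, floor 4 mm above the bench. Origin: on the bench under the tin's place; x points away from the bottles to the back rim, y along that rim, z up. Bottle places, faint white circles, at (x, y) = (-66, 0), (-33, 57), (-33, -57) mm, within 2 mm. Outline x -120 to 60, y -100 to 100 mm.
- side_tray: Fixed empty steel spill tray, 270 mm long (x) by 130 mm wide (y), rim 12 mm high and 4 mm thick, floor 4 mm above the bench. Origin: centre of its underside, z up. All three vessels fit in a row along its length.
- pan (a point): Centre of the top face of the round steel pan of a white bench balance. Pan 120 mm in diameter, its top 55 mm above the bench, rigid. The balance's housing is fixed, 44 mm high, reaching 125 mm from the pan's centre to -x (display there), 85 mm to +x and 85 mm to each y side. z up.
- tip_box: Bystander: loose blue pipette-tip box, 75 x 115 mm and 52 mm high, beyond the work. Origin: centre of its underside.
- tube_rack: Bystander: loose grey tube rack with white-capped tubes, 55 x 140 mm and 60 mm high, beyond the work. Origin: centre of its underside.
Mind the look-alikes: they are no part of the job. Leave any green or pink look-alike of the round_bottle alone.

How it is judged:
On the way, in this order (a step that is already met when the one before it is completed fails the run):
1. both bottles and the flask stand released on the spill tray (x of round_bottle in the frame of side_tray between -0.13 and 0.13 m and y of round_bottle in the frame of side_tray between -0.06 and 0.06 m and z of round_bottle in the frame of side_tray between 0 and 0.012 m and angle between each of round_bottle, square_bottle, flask's own z axis and vertical below 0.1 rad and linear speed of each of round_bottle, square_bottle, flask below 0.03 m/s and contact force between the fingers and round_bottle below 0.2 N and x of square_bottle in the frame of side_tray between -0.13 and 0.13 m and y of square_bottle in the frame of side_tray between -0.06 and 0.06 m and z of square_bottle in the frame of side_tray between 0 and 0.012 m and contact force between the fingers and square_bottle below 0.2 N and x of flask in the frame of side_tray between -0.13 and 0.13 m and y of flask in the frame of side_tray between -0.06 and 0.06 m and z of flask in the frame of side_tray between 0 and 0.012 m and contact force between the fingers and flask below 0.2 N), for 0.2 s.
2. the tin stands released in the middle of the pan while the bottles and the flask are still on the spill tray (all of step 1 and horizontal distance between tin and pan below 0.015 m and z of tin in the frame of pan between -0.005 and 0.005 m and angle between tin's own z axis and vertical below 0.1 rad and linear speed of tin below 0.03 m/s and contact force between the fingers and tin below 0.2 N), for 0.2 s.
At the end, for the whole second after the job is handed in: The tin stands upright, released and at rest on the pan, within 15 mm of its centre; the round bottle, the square bottle and the flask each stand upright, released and at rest within 15 mm of where they stood at the start (their turn about the vertical does not matter) (horizontal distance between tin and pan below 0.015 m and z of tin in the frame of pan between -0.005 and 0.005 m and angle between each of tin, round_bottle, square_bottle, flask's own z axis and vertical below 0.1 rad and linear speed of each of tin, round_bottle, square_bottle, flask below 0.03 m/s and contact force between the fingers and tin below 0.2 N and distance of each of round_bottle, square_bottle, flask from where it was at the start of the episode below 0.015 m and contact force between the fingers and round_bottle below 0.2 N and contact force between the fingers and square_bottle below 0.2 N and contact force between the fingers and flask below 0.2 N); the robot touches nothing.
It fails at once if a bottle, the flask or the tin is tipped by more than 35 degrees (angle between any of round_bottle, square_bottle, flask, tin's own z axis and vertical above 0.61 rad).
It fails at once if a bottle, the flask or the tin is dropped (falls freely by more than about 15 mm) ((linear speed of round_bottle above 0.55 m/s and contact force between the fingers and round_bottle below 0.05 N) or (linear speed of square_bottle above 0.55 m/s and contact force between the fingers and square_bottle below 0.05 N) or (linear speed of flask above 0.55 m/s and contact force between the fingers and flask below 0.05 N) or (linear speed of tin above 0.55 m/s and contact force between the fingers and tin below 0.05 N)).
It fails at once if the tip box or tube rack is moved by more than 30 mm (distance of any of tip_box, tube_rack from where it was at the start of the episode above 0.03 m).
It also fails if it takes over 147 s, if anything falls off the work surface, if the arm or the gripper's body presses on something with over 40 N, if the wrist force passes 120 N, or if a joint passes its speed limit or range.

## Working session

There is one attempt and no reset: what is moved stays moved. The work goes in short steps, Python scripts to look and compute and a tool call to move; the robot and the scene stay as the last step left them, time stands still between calls to the robot, and variables do not carry over. Pictures are saved under pics/ and viewed, about 12 in all and at most 16, crops included, and the job is handed in when it is done.

Besides the shell and the picture viewer there is one more tool, called after "Call:" as name([rows], argument=value, ...), one row to a line, values as JSON. move_arm: Moves the arm, as the interface text tells. Its arguments: {"type":"object","properties":{"commands":{"type":"array","items":{"type":"object","properties":{"dx":{"type":"number"},"dy":{"type":"number"},"dz":{"type":"number"},"ax":{"type":"number"},"ay":{"type":"number"},"az":{"type":"number"},"jaw":{"type":"number"}}}}},"required":["commands"]}

```bash
mkdir -p pics; ls
python3 - <<'E'
from plant import r,snapshot,calibration
import cv2
print(r.observe())
for n in ("scene","top","wrist"):
    print(n,calibration(n)); cv2.imwrite(f"pics/{n}0.png",snapshot(n))
a=cv2.imread("pics/scene0.png")
E
```

```text
pics
{'t': 0.0, 'qpos': array([-1.29812439e+00,  8.79837453e-02,  1.37228687e+00,  1.50060262e-06,
        1.68359899e+00, -1.03169954e-01]), 'qvel': array([ 2.49227917e-04,  4.95017541e-04,  1.02600025e-03, -8.22469674e-05,
       -7.15265024e-04,  7.21157155e-04]), 'tau': array([-5.84046375e-04, -3.51870024e+01, -3.13266885e+01, -1.62353931e-04,
        1.09232028e-02,  1.40002399e-05]), 'tcp_pos': array([ 0.20171279, -0.51116649,  0.24410683]), 'tcp_rot': array([-3.14135667e+00,  2.26469121e-03, -1.19495401e+00]), 'ft_force': array([-0.41294551, -0.190887  ,  0.38734394]), 'ft_torque': array([-0.01509272, -0.00458674,  0.04191244]), 'gripper_width': 1.0007397311547601}
scene {'fx': 515.7563386682103, 'fy': 515.7563386682103, 'cx': 325.0046304522166, 'cy': 194.47904403557928, 'rvec': array([ 1.56591775,  2.2228211 , -0.6749859 ]), 'tvec': array([ 0.20850923, -0.37986389,  1.64724019])}
top {'fx': 436.9227826386134, 'fy': 436.9227826386134, 'cx': 314.29082588492645, 'cy': 206.35416410382047, 'rvec': array([ 2.15033396, -2.16777594,  0.16675157]), 'tvec': array([-0.02202441,  0.5603109 ,  1.24115254])}
wrist {'fx': 309.70691628693146, 'fy': 309.70691628693146, 'cx': 317.81417689152926, 'cy': 196.51954555542034, 'rvec': array([-2.39749382,  1.63120741,  0.23297615]), 'tvec': array([-0.54935219, -0.03594203,  0.37755466])}
```

View pics/top0.png

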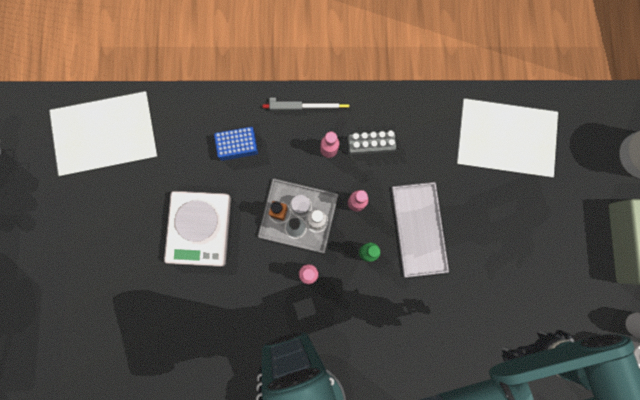

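View pics/scene0.png

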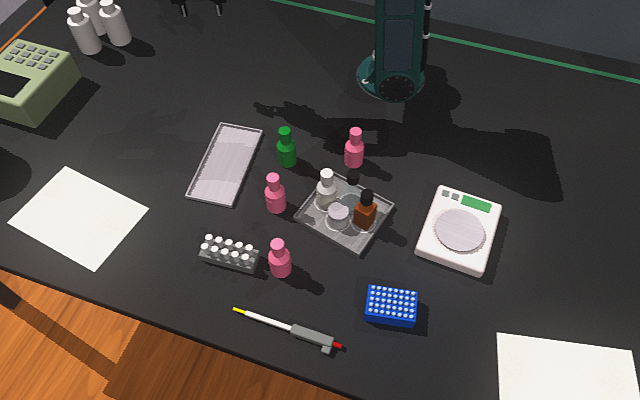

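```bash
cat > h.py <<'E'
import numpy as np,cv2
from plant import r,snapshot,calibration
def ray(c,u,v,fish=False):
    R=cv2.Rodrigues(c["rvec"])[0]; o=-R.T@c["tvec"]
    x,y=(u-c["cx"])/c["fx"],(v-c["cy"])/c["fy"]
    if fish:
        t=np.hypot(x,y); d=np.array([x/t*np.sin(t),y/t*np.sin(t),np.cos(t)]) if t>0 else np.array([0,0,1.])
    else: d=np.array([x,y,1.])
    return o,R.T@d
def onz(c,u,v,z,fish=False):
    o,d=ray(c,u,v,fish); return (o+d*(z-o[2])/d[2])[:2]
def proj(c,p,fish=False):
    R=cv2.Rodrigues(c["rvec"])[0]; q=R@np.asarray(p,float)+c["tvec"]
    if fish:
        t=np.arctan2(np.hypot(q[0],q[1]),q[2]); k=t/np.hypot(q[0],q[1]); return c["cx"]+c["fx"]*q[0]*k,c["cy"]+c["fy"]*q[1]*k
    return c["cx"]+c["fx"]*q[0]/q[2],c["cy"]+c["fy"]*q[1]/q[2]
E
python3 - <<'E'
from h import *
t=cv2.imread("pics/top0.png"); s=cv2.imread("pics/scene0.png")
a=cv2.resize(t[165:290,150:275],(400,400),interpolation=cv2.INTER_CUBIC)
b=cv2.resize(t[165:265,245:345],(400,400),interpolation=cv2.INTER_CUBIC)
cv2.imwrite("pics/crop1.png",np.hstack([b,cv2.resize(s[150:260,285:395],(400,400),interpolation=cv2.INTER_CUBIC)]))
c=calibration("top")
# tray, balance, caddy via brightness masks
g=cv2.cvtColor(t,cv2.COLOR_BGR2GRAY)
for name,(x0,y0,x1,y1),th,z in [("tray",(385,175,460,285),75,.012),("balance",(150,180,245,280),110,.044),("caddy",(250,170,345,260),75,.016)]:
    m=(g[y0:y1,x0:x1]>th).astype(np.uint8)
    cs=max(cv2.findContours(m,0,2)[0],key=cv2.contourArea)
    q=cv2.boxPoints(cv2.minAreaRect(cs))+[x0,y0]
    w=np.array([onz(c,u,v,z) for u,v in q]); e=np.roll(w,-1,0)-w
    print(name,q.round(0).tolist(),w.round(3).tolist(),"c",w.mean(0).round(4),"len",np.linalg.norm(e,axis=1).round(3),"ang",np.degrees(np.arctan2(e[:,1],e[:,0])).round(1))
for n,uv,z in [("sq",(276,208),.134),("rnd",(318,216),.134),("fl",(295,226),.134),("tin",(301,204),.054),("pan",(196,221),.055)]:
    print(n,onz(c,*uv,z).round(4))
E
```

```text
tray [[391.0, 186.0], [437.0, 180.0], [449.0, 273.0], [404.0, 279.0]] [[0.625, -0.26], [0.643, -0.399], [0.364, -0.423], [0.347, -0.288]] c [ 0.4947 -0.3422] len [0.14  0.28  0.136 0.279] ang [ -82.5 -175.    97.1    5.8]
balance [[164.0, 263.0], [170.0, 189.0], [230.0, 194.0], [224.0, 268.0]] [[0.4, 0.405], [0.615, 0.395], [0.599, 0.218], [0.385, 0.232]] c [0.4996 0.3122] len [0.215 0.178 0.215 0.174] ang [ -2.6 -95.1 176.3  84.8]
caddy [[257.0, 237.0], [272.0, 177.0], [339.0, 193.0], [324.0, 254.0]] [[0.472, 0.143], [0.653, 0.1], [0.602, -0.101], [0.423, -0.055]] c [0.5377 0.0219] len [0.186 0.208 0.185 0.204] ang [ -13.2 -104.2  165.6   75.9]
sq [0.5432 0.0788]
rnd [ 0.5207 -0.0345]
fl [0.494  0.0276]
tin [0.5651 0.0121]
pan [0.5178 0.3129]
```

View pics/crop1.png

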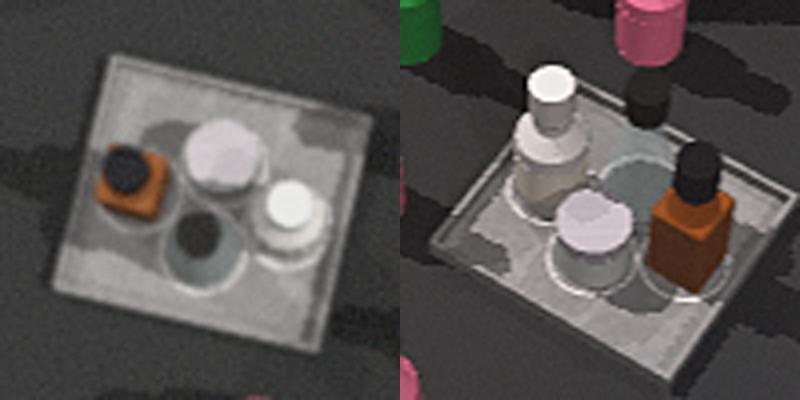

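View pics/wrist0.png

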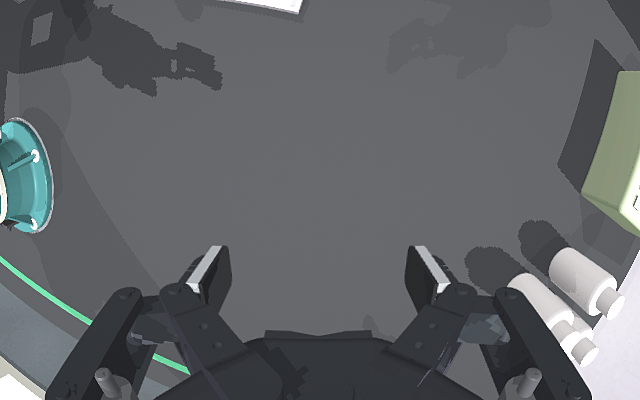

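The white-capped round bottle in the tray (top 317,216) is the target. The pink ones (330,145), (358,200) and (309,274), the green one (371,252), and the white bottles at the far table edge are look-alikes, since none of them stand in the tray. The amber square bottle is at (276,207), the flask stopper at (294,224) and the tin lid at (301,204). These match the caddy's three places at yaw −14°. Next I move above the caddy.

Call:
move_arm([
  {"dx": -0.16, "dy": -0.2, "dz": -0.1},
  {"dx": -0.33, "dy": -0.4, "dz": -0.2},
  {"dx": -0.5, "dy": -0.6, "dz": -0.3},
  {"dx": -0.66, "dy": -0.8, "dz": -0.37},
  {"dx": -0.66, "dy": -0.8, "dz": -0.37},
])

```text
$.commands[0]: bad value
```

Call:
move_arm([
  {"dx": -0.16, "dy": -0.2},
  {"dx": -0.33, "dy": -0.4},
  {"dx": -0.5, "dy": -0.6},
  {"dx": -0.66, "dy": -0.8},
  {"dx": -0.66, "dy": -0.8},
])

```text
$.commands[0]: bad value
```

Call:
move_arm([
  {"dx": -0.16, "dy": -0.2},
  {"dx": -0.33, "dy": -0.4},
  {"dx": -0.5, "dy": -0.6},
  {"dx": -0.66, "dy": -0.8},
  {"dx": -0.66, "dy": -0.8},
])

```text
$.commands[0]: bad value
```

Call:
move_arm([
  {"dx": -0.16, "dy": -0.2, "az": 0.08},
  {"dx": -0.33, "dy": -0.4, "az": 0.16},
  {"dx": -0.5, "dy": -0.6, "az": 0.24},
  {"dx": -0.66, "dy": -0.78, "az": 0.32},
  {"dx": -0.66, "dy": -0.78, "az": 0.395},
  {"dx": -0.66, "dy": -0.78, "az": 0.395},
  {"dx": -0.66, "dy": -0.78, "az": 0.395},
])

```text
$.commands[0]: bad value
```

Run:
```python
from h import *
o=r.observe(); c=calibration("wrist"); print(o["t"],o["tcp_pos"],o["tcp_rot"]); print("cam",ray(c,0,0)[0])
cv2.imwrite("pics/wrist1.png",snapshot("wrist"))
for n,p in dict(fl=(.499,.029,.134),sq=(.546,.077,.134),rnd=(.5207,-.0345,.134),tin=(.565,.012,.054)).items(): print(n,np.round(proj(c,p,True)))
```

```text
0.15 [ 0.20175096 -0.51127287  0.24438424] [-3.14141544e+00  1.73903317e-03 -1.19504545e+00]
cam [ 0.26744265 -0.48549888  0.37220332]
fl [  38. -127.]
sq [  39. -144.]
rnd [  70. -146.]
tin [  95. -138.]
```

View pics/wrist1.png

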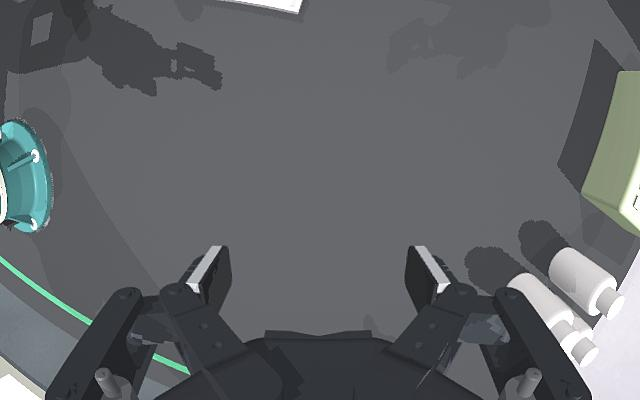

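The move was refused because every field seems to be required. I'll send complete rows.

Call:
move_arm([
  {"dx": -0.16, "dy": -0.2, "dz": -0.1, "ax": 0, "ay": 0, "az": 0, "jaw": 1},
  {"dx": -0.33, "dy": -0.4, "dz": -0.2, "ax": 0, "ay": 0, "az": 0, "jaw": 1},
  {"dx": -0.5, "dy": -0.6, "dz": -0.3, "ax": 0, "ay": 0, "az": 0, "jaw": 1},
  {"dx": -0.66, "dy": -0.8, "dz": -0.37, "ax": 0, "ay": 0, "az": 0, "jaw": 1},
  {"dx": -0.66, "dy": -0.8, "dz": -0.37, "ax": 0, "ay": 0, "az": 0, "jaw": 1},
])

```text
t: 0.7
tcp_pos: [0.2792, -0.3729, 0.3036]
tcp_rot: [-3.139, -0.004, -1.19]
ft_force: [-1.1, -0.5, -0.2]
gripper_width: 0.998
```

Call:
move_arm([
  {"dx": -0.16, "dy": -0.2, "dz": 0, "ax": 0, "ay": 0, "az": 0, "jaw": 1},
  {"dx": -0.33, "dy": -0.4, "dz": 0, "ax": 0, "ay": 0, "az": 0, "jaw": 1},
  {"dx": -0.5, "dy": -0.6, "dz": 0, "ax": 0, "ay": 0, "az": 0, "jaw": 1},
  {"dx": -0.66, "dy": -0.8, "dz": 0, "ax": 0, "ay": 0, "az": 0, "jaw": 1},
])

```text
t: 1.1
tcp_pos: [0.3526, -0.2386, 0.3002]
tcp_rot: [3.141, 0.0, -1.196]
ft_force: [-0.3, -0.2, 0.1]
gripper_width: 1.0
```

Call:
move_arm([
  {"dx": -0.16, "dy": -0.2, "dz": 0, "ax": 0, "ay": 0, "az": 0, "jaw": 1},
  {"dx": -0.33, "dy": -0.4, "dz": 0, "ax": 0, "ay": 0, "az": 0, "jaw": 1},
  {"dx": -0.5, "dy": -0.6, "dz": 0, "ax": 0, "ay": 0, "az": 0, "jaw": 1},
  {"dx": -0.66, "dy": -0.8, "dz": 0, "ax": 0, "ay": 0, "az": 0, "jaw": 1},
])

```text
t: 1.5
tcp_pos: [0.4282, -0.1023, 0.3003]
tcp_rot: [3.141, -0.0, -1.196]
ft_force: [0.5, -0.8, -0.1]
gripper_width: 1.003
```

Call:
move_arm([
  {"dx": -0.16, "dy": -0.2, "dz": 0, "ax": 0, "ay": 0, "az": 0.08, "jaw": 1},
  {"dx": -0.33, "dy": -0.4, "dz": 0, "ax": 0, "ay": 0, "az": 0.16, "jaw": 1},
  {"dx": -0.5, "dy": -0.6, "dz": 0, "ax": 0, "ay": 0, "az": 0.24, "jaw": 1},
  {"dx": -0.66, "dy": -0.78, "dz": 0, "ax": 0, "ay": 0, "az": 0.32, "jaw": 1},
  {"dx": -0.66, "dy": -0.78, "dz": 0, "ax": 0, "ay": 0, "az": 0.395, "jaw": 1},
  {"dx": -0.66, "dy": -0.78, "dz": 0, "ax": 0, "ay": 0, "az": 0.395, "jaw": 1},
  {"dx": -0.66, "dy": -0.78, "dz": 0, "ax": 0, "ay": 0, "az": 0.395, "jaw": 1},
])

```text
t: 2.2
tcp_pos: [0.5003, 0.0312, 0.3002]
tcp_rot: [3.141, -0.001, -1.814]
ft_force: [0.3, 0.0, 0.0]
gripper_width: 1.005
```

Run:
```python
from h import *
o=r.observe(); c=calibration("wrist"); print(o["t"],o["tcp_pos"],o["tcp_rot"]); print("cam",ray(c,0,0)[0])
cv2.imwrite("pics/wrist1.png",snapshot("wrist"))
import pickle; pickle.dump(c,open("c1.pkl","wb"))
for n,p in dict(fl=(.499,.029,.134),sq=(.546,.077,.134),rnd=(.5207,-.0345,.134),tin=(.565,.012,.054)).items(): print(n,np.round(proj(c,p,True)))
```

```text
2.2 [0.50025016 0.031157   0.30022522] [ 3.14076797e+00 -7.41062441e-04 -1.81372328e+00]
cam [0.56887776 0.01406349 0.42797405]
fl [320. 183.]
sq [260. 149.]
rnd [378. 146.]
tin [320. 112.]
```

View pics/wrist1.png

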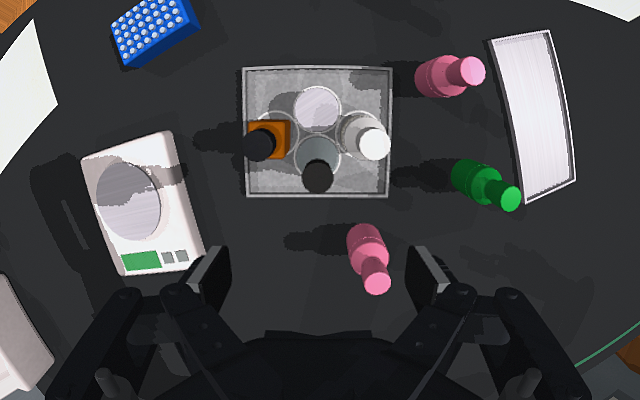

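The wrist picture shows the black cap at (260,145), stopper (317,177), white cap (374,144), tin lid (317,107), pan (129,201) and spill tray (535,118). I'll measure these with masks and contours.

Run:
```python
from h import *; import pickle
c=pickle.load(open("c1.pkl","rb")); im=cv2.imread("pics/wrist1.png"); g=cv2.cvtColor(im,cv2.COLOR_BGR2GRAY)
def top(n,roi,cond,z):
    x0,y0,x1,y1=roi; m=cv2.morphologyEx(cond(im[y0:y1,x0:x1].astype(int)).astype(np.uint8),cv2.MORPH_OPEN,np.ones((3,3)))
    k=max(cv2.findContours(m,0,1)[0],key=cv2.contourArea).reshape(-1,2)+[x0,y0]
    w=np.array([onz(c,u,v,z,True) for u,v in k]); (cx,cy),rad=cv2.minEnclosingCircle(w.astype(np.float32))
    e=cv2.fitEllipse((w*1000).astype(np.float32))
    print(n,"px",k.mean(0).round(1),"circ",round(cx,4),round(cy,4),"r",round(rad,4),"ell",np.round(np.array(e[0])/1000,4),np.round(e[1],1)); return np.array([cx,cy])
sq=top("sq",(240,120,282,166),lambda a:a.max(2)<45,.134)
fl=top("fl",(297,155,337,198),lambda a:a.max(2)<60,.134)
rd=top("rnd",(352,120,394,164),lambda a:a.min(2)>225,.134)
tn=top("tin",(290,82,345,130),lambda a:(a.min(2)>185),.054)
pan=top("pan",(90,150,166,245),lambda a:(a.max(2)<222)&(a.min(2)>60),.055)
m=(g[20:210,480:585]>90).astype(np.uint8)
k=max(cv2.findContours(m,0,1)[0],key=cv2.contourArea).reshape(-1,2)+[480,20]
w=np.array([onz(c,u,v,.010,True) for u,v in k]); q=cv2.minAreaRect((w*1000).astype(np.float32)); print("tray",np.round(q[0]),np.round(q[1]),q[2])
m=(g[55:205,235:400]>75).astype(np.uint8)
k=max(cv2.findContours(m,0,1)[0],key=cv2.contourArea).reshape(-1,2)+[235,55]
w=np.array([onz(c,u,v,.016,True) for u,v in k]); q=cv2.minAreaRect((w*1000).astype(np.float32)); print("caddy",np.round(q[0]),np.round(q[1]),q[2])
a=np.radians(-14)
ex,ey=np.array([np.cos(a),np.sin(a)]),np.array([-np.sin(a),np.cos(a)])
for n,p in (("sq",sq),("fl",fl),("rd",rd),("tin",tn)): print(n,"in caddy by tin",np.round([(p-tn)@ex,(p-tn)@ey],4))
for n,uv in dict(p1=(377,283),g=(510,198),p2=(471,71)).items(): print(n,onz(c,*uv,.13,True).round(3))
```

```text
sq px [252.  143.4] circ 0.5539 0.0846 r 0.0246 ell [0.5525 0.0809] [36.8 42.2]
fl px [316.9 176.5] circ 0.5057 0.0308 r 0.0178 ell [0.5057 0.0303] [28.6 34.4]
rnd px [374.8 143.9] circ 0.5237 -0.0317 r 0.0153 ell [ 0.5235 -0.0316] [28.9 29.1]
tin px [316.9 107.2] circ 0.5694 0.0139 r 0.028 ell [0.5712 0.015 ] [47.3 52.4]
pan px [129.2 192.5] circ 0.54 0.3057 r 0.0787 ell [0.5326 0.3119] [130.  142.7]
tray [ 496. -342.] [272. 132.] 5.7126874923706055
caddy [540.  22.] [201. 180.] 76.05078125
sq in caddy by tin [-0.0322  0.0648]
fl in caddy by tin [-0.0659  0.001 ]
rd in caddy by tin [-0.0334 -0.0553]
tin in caddy by tin [0. 0.]
p1 [ 0.369 -0.006]
g [ 0.429 -0.181]
p2 [ 0.577 -0.15 ]
```

Everything agrees: caddy yaw is −14° with its origin at (0.569, 0.0147), the tray matches its 270×130 size, and the vessels match their places. I'll grasp the flask stopper now.

Call:
move_arm([
  {"dx": 0, "dy": -0.035, "dz": 0.2, "ax": 0, "ay": 0, "az": 0, "jaw": 0.3},
  {"dx": 0, "dy": -0.035, "dz": 0.4, "ax": 0, "ay": 0, "az": 0, "jaw": 0.3},
  {"dx": 0, "dy": -0.035, "dz": 0.6, "ax": 0, "ay": 0, "az": 0, "jaw": 0.3},
  {"dx": 0, "dy": -0.035, "dz": 0.8, "ax": 0, "ay": 0, "az": 0, "jaw": 0.3},
  {"dx": 0, "dy": -0.035, "dz": 0.9, "ax": 0, "ay": 0, "az": 0, "jaw": 0.3},
  {"dx": 0, "dy": -0.035, "dz": 1, "ax": 0, "ay": 0, "az": 0, "jaw": 0.3},
])

```text
t: 2.85
tcp_pos: [0.5047, 0.0294, 0.1495]
tcp_rot: [3.14, -0.001, -1.816]
ft_force: [-0.6, -0.3, -0.5]
gripper_width: 0.648
```

Call:
move_arm([
  {"dx": 0, "dy": 0, "dz": 0.12, "ax": 0, "ay": 0, "az": 0, "jaw": 0.3},
  {"dx": 0, "dy": 0, "dz": 0.24, "ax": 0, "ay": 0, "az": 0, "jaw": 0.3},
  {"dx": 0, "dy": 0, "dz": 0.24, "ax": 0, "ay": 0, "az": 0, "jaw": 0.3},
])

```text
t: 3.15
tcp_pos: [0.5031, 0.0296, 0.112]
tcp_rot: [3.136, -0.001, -1.816]
ft_force: [-1.2, -1.4, 0.4]
gripper_width: 0.653
```

Run:
```python
from h import *
o=r.observe(); print(o["t"],o["tcp_pos"],o["tcp_rot"],o["ft_force"],o["gripper_width"])
cv2.imwrite("pics/wrist2.png",snapshot("wrist"))
```

```text
3.15 [0.50312985 0.02958572 0.11195643] [ 3.13575546e+00 -1.42056223e-03 -1.81587452e+00] [-1.17520979 -1.37428855  0.39136598] 0.6529046707848445
```

View pics/wrist2.png

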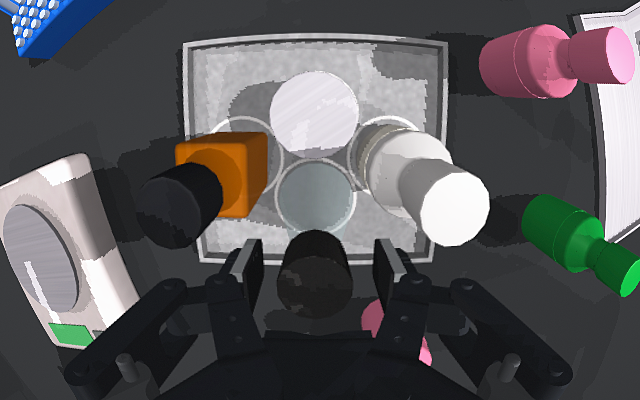

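The stopper sits centred between the pads at (316,275) and the neighbouring caps are clear. Closing.

Call:
move_arm([
  {"dx": 0, "dy": 0, "dz": 0, "ax": 0, "ay": 0, "az": 0, "jaw": -1},
  {"dx": 0, "dy": 0, "dz": 0, "ax": 0, "ay": 0, "az": 0, "jaw": -1},
  {"dx": 0, "dy": 0, "dz": 0, "ax": 0, "ay": 0, "az": 0, "jaw": -1},
  {"dx": 0, "dy": 0, "dz": 0, "ax": 0, "ay": 0, "az": 0, "jaw": -1},
  {"dx": 0, "dy": 0, "dz": 0, "ax": 0, "ay": 0, "az": 0, "jaw": -1},
  {"dx": 0, "dy": 0, "dz": 0, "ax": 0, "ay": 0, "az": 0, "jaw": -1},
  {"dx": 0, "dy": 0, "dz": 0, "ax": 0, "ay": 0, "az": 0, "jaw": -1},
  {"dx": 0, "dy": 0, "dz": 0, "ax": 0, "ay": 0, "az": 0, "jaw": -1},
])

```text
t: 4.0
tcp_pos: [0.5065, 0.0304, 0.1165]
tcp_rot: [-3.138, 0.0, -1.815]
ft_force: [-0.1, -0.5, 5.6]
gripper_width: 0.348
```

Call:
move_arm([
  {"dx": 0, "dy": 0, "dz": -0.1, "ax": 0, "ay": 0, "az": 0, "jaw": -1},
  {"dx": 0, "dy": 0, "dz": -0.25, "ax": 0, "ay": 0, "az": 0, "jaw": -1},
  {"dx": 0, "dy": 0, "dz": -0.45, "ax": 0, "ay": 0, "az": 0, "jaw": -1},
  {"dx": 0, "dy": 0, "dz": -0.65, "ax": 0, "ay": 0, "az": 0, "jaw": -1},
  {"dx": 0, "dy": 0, "dz": -0.85, "ax": 0, "ay": 0, "az": 0, "jaw": -1},
  {"dx": 0, "dy": 0, "dz": -1, "ax": 0, "ay": 0, "az": 0, "jaw": -1},
  {"dx": 0, "dy": 0, "dz": -1, "ax": 0, "ay": 0, "az": 0, "jaw": -1},
  {"dx": 0, "dy": 0, "dz": -1, "ax": 0, "ay": 0, "az": 0, "jaw": -1},
])

```text
t: 4.8
tcp_pos: [0.505, 0.0306, 0.2637]
tcp_rot: [3.14, -0.0, -1.815]
ft_force: [0.1, -0.3, -2.3]
gripper_width: 0.348
```

The flask is held with a 2.3 N load. Carrying it to the near slot (0.411, −0.350).

Call:
move_arm([
  {"dx": 0.1, "dy": 0, "dz": -0.05, "ax": 0, "ay": 0, "az": 0, "jaw": -1},
  {"dx": 0.25, "dy": 0, "dz": -0.1, "ax": 0, "ay": 0, "az": 0, "jaw": -1},
  {"dx": 0.45, "dy": 0, "dz": -0.1, "ax": 0, "ay": 0, "az": 0, "jaw": -1},
  {"dx": 0.66, "dy": 0, "dz": -0.1, "ax": 0, "ay": 0, "az": 0, "jaw": -1},
  {"dx": 0.87, "dy": 0, "dz": -0.1, "ax": 0, "ay": 0, "az": 0, "jaw": -1},
])

```text
t: 5.3
tcp_pos: [0.4723, -0.0978, 0.2782]
tcp_rot: [3.138, -0.001, -1.816]
ft_force: [0.6, -0.7, -1.4]
gripper_width: 0.35
```

Call:
move_arm([
  {"dx": 0.21, "dy": 0, "dz": 0, "ax": 0, "ay": 0, "az": 0, "jaw": -1},
  {"dx": 0.43, "dy": 0, "dz": 0, "ax": 0, "ay": 0, "az": 0, "jaw": -1},
  {"dx": 0.65, "dy": 0, "dz": 0, "ax": 0, "ay": 0, "az": 0, "jaw": -1},
  {"dx": 0.87, "dy": 0, "dz": 0, "ax": 0, "ay": 0, "az": 0, "jaw": -1},
])

```text
t: 5.7
tcp_pos: [0.4404, -0.2244, 0.2781]
tcp_rot: [3.138, 0.0, -1.816]
ft_force: [0.6, 0.3, -1.0]
gripper_width: 0.348
```

Call:
move_arm([
  {"dx": 0.21, "dy": 0, "dz": 0, "ax": 0, "ay": 0, "az": 0, "jaw": -1},
  {"dx": 0.42, "dy": 0, "dz": 0, "ax": 0, "ay": 0, "az": 0, "jaw": -1},
  {"dx": 0.6, "dy": 0, "dz": 0, "ax": 0, "ay": 0, "az": 0, "jaw": -1},
  {"dx": 0.75, "dy": 0, "dz": 0, "ax": 0, "ay": 0, "az": 0, "jaw": -1},
  {"dx": 0.87, "dy": 0, "dz": 0.1, "ax": 0, "ay": 0, "az": 0, "jaw": -1},
  {"dx": 0.87, "dy": 0, "dz": 0.1, "ax": 0, "ay": 0, "az": 0, "jaw": -1},
  {"dx": 0.87, "dy": 0, "dz": 0.1, "ax": 0, "ay": 0, "az": 0, "jaw": -1},
])

```text
t: 6.4
tcp_pos: [0.4096, -0.3488, 0.2625]
tcp_rot: [3.138, 0.003, -1.816]
ft_force: [0.2, 0.6, -0.6]
gripper_width: 0.345
```

Run:
```python
from h import *
o=r.observe(); c=calibration("wrist"); print(o["t"],o["tcp_pos"],o["tcp_rot"],o["ft_force"],o["gripper_width"])
im=snapshot("wrist"); cv2.imwrite("pics/wrist3.png",np.hstack([im,cv2.resize(snapshot("scene")[100:250,150:300],(400,400))])[:, :, :] if False else im)
g=cv2.cvtColor(im,cv2.COLOR_BGR2GRAY)
```

```text
6.4 [ 0.40963709 -0.34881335  0.26254516] [ 3.13797352e+00  2.89205403e-03 -1.81613835e+00] [ 0.21115558  0.56347467 -0.61678823] 0.3452082504528518
```

View pics/wrist3.png

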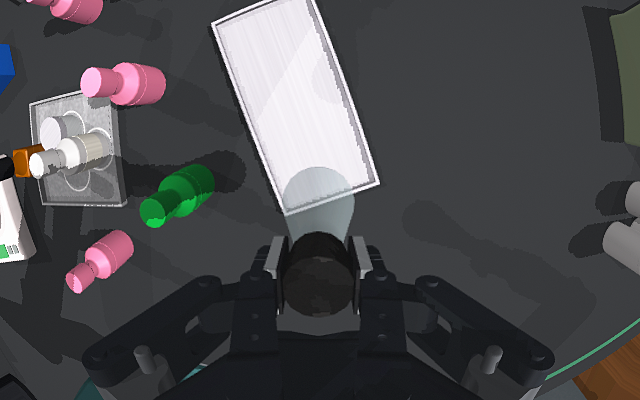

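Call:
move_arm([
  {"dx": 0, "dy": 0, "dz": 0.15, "ax": 0, "ay": 0, "az": 0, "jaw": -1},
  {"dx": 0, "dy": 0, "dz": 0.35, "ax": 0, "ay": 0, "az": 0, "jaw": -1},
  {"dx": 0, "dy": 0, "dz": 0.55, "ax": 0, "ay": 0, "az": 0, "jaw": -1},
  {"dx": 0, "dy": 0, "dz": 0.73, "ax": 0, "ay": 0, "az": 0, "jaw": -1},
  {"dx": 0, "dy": 0, "dz": 0.85, "ax": 0, "ay": 0, "az": 0, "jaw": -1},
  {"dx": 0, "dy": 0, "dz": 0.92, "ax": 0, "ay": 0, "az": 0, "jaw": -1},
  {"dx": 0, "dy": 0, "dz": 0.96, "ax": 0, "ay": 0, "az": 0, "jaw": -1},
  {"dx": 0, "dy": 0, "dz": 0.985, "ax": 0, "ay": 0, "az": 0, "jaw": -1},
  {"dx": 0, "dy": 0, "dz": 0.985, "ax": 0, "ay": 0, "az": 0, "jaw": -1},
  {"dx": 0, "dy": 0, "dz": 0.985, "ax": 0, "ay": 0, "az": 0, "jaw": -1},
])

```text
t: 7.45
tcp_pos: [0.411, -0.3498, 0.1182]
tcp_rot: [-3.14, -0.001, -1.815]
ft_force: [0.3, 0.1, -1.6]
gripper_width: 0.352
```

Call:
move_arm([
  {"dx": 0, "dy": 0, "dz": 0.01, "ax": 0, "ay": 0, "az": 0, "jaw": -1},
  {"dx": 0, "dy": 0, "dz": 0.015, "ax": 0, "ay": 0, "az": 0, "jaw": -1},
  {"dx": 0, "dy": 0, "dz": 0.015, "ax": 0, "ay": 0, "az": 0, "jaw": -1},
])

```text
t: 7.75
tcp_pos: [0.411, -0.35, 0.1166]
tcp_rot: [-3.139, -0.001, -1.816]
ft_force: [-0.2, 1.0, 6.0]
gripper_width: 0.346
```

Call:
move_arm([
  {"dx": 0, "dy": 0, "dz": 0, "ax": 0, "ay": 0, "az": 0, "jaw": 0},
  {"dx": 0, "dy": 0, "dz": 0, "ax": 0, "ay": 0, "az": 0, "jaw": 0.3},
  {"dx": 0, "dy": 0, "dz": 0, "ax": 0, "ay": 0, "az": 0, "jaw": 0.3},
  {"dx": 0, "dy": 0, "dz": -0.1, "ax": 0, "ay": 0, "az": 0, "jaw": 0.3},
  {"dx": 0, "dy": 0, "dz": -0.3, "ax": 0, "ay": 0, "az": 0, "jaw": 0.3},
  {"dx": 0, "dy": 0, "dz": -0.6, "ax": 0, "ay": 0, "az": 0, "jaw": 0.3},
  {"dx": 0, "dy": 0, "dz": -0.85, "ax": 0, "ay": 0, "az": 0, "jaw": 0.3},
  {"dx": -0.2, "dy": -0.02, "dz": -1, "ax": 0, "ay": 0, "az": 0, "jaw": 0.3},
  {"dx": -0.45, "dy": -0.04, "dz": -1, "ax": 0, "ay": 0, "az": 0, "jaw": 0.3},
  {"dx": -0.75, "dy": -0.07, "dz": -1, "ax": 0, "ay": 0, "az": 0, "jaw": 0.3},
])

```text
t: 8.75
tcp_pos: [0.4485, -0.2427, 0.2675]
tcp_rot: [-3.137, -0.002, -1.818]
ft_force: [0.7, 0.2, -0.9]
gripper_width: 0.651
```

Call:
move_arm([
  {"dx": -0.25, "dy": -0.03, "dz": 0, "ax": 0, "ay": 0, "az": 0, "jaw": 0.3},
  {"dx": -0.5, "dy": -0.05, "dz": 0, "ax": 0, "ay": 0, "az": 0, "jaw": 0.3},
  {"dx": -0.75, "dy": -0.07, "dz": 0, "ax": 0, "ay": 0, "az": 0, "jaw": 0.3},
])

```text
t: 9.05
tcp_pos: [0.4857, -0.1346, 0.2662]
tcp_rot: [-3.14, -0.0, -1.816]
ft_force: [0.4, -0.8, -0.1]
gripper_width: 0.647
```

Call:
move_arm([
  {"dx": -0.25, "dy": -0.03, "dz": 0, "ax": 0, "ay": 0, "az": 0, "jaw": 0.3},
  {"dx": -0.5, "dy": -0.05, "dz": 0, "ax": 0, "ay": 0, "az": 0, "jaw": 0.3},
  {"dx": -0.74, "dy": -0.07, "dz": 0, "ax": 0, "ay": 0, "az": 0, "jaw": 0.3},
  {"dx": -0.74, "dy": -0.07, "dz": 0, "ax": 0, "ay": 0, "az": 0, "jaw": 0.3},
  {"dx": -0.74, "dy": -0.07, "dz": 0, "ax": 0, "ay": 0, "az": 0, "jaw": 0.3},
])

```text
t: 9.55
tcp_pos: [0.5226, -0.0304, 0.2656]
tcp_rot: [-3.141, -0.001, -1.814]
ft_force: [0.8, -0.8, -0.4]
gripper_width: 0.651
```

Run:
```python
from h import *
o=r.observe(); print(o["t"],o["tcp_pos"],o["tcp_rot"],o["ft_force"],o["gripper_width"])
w=snapshot("wrist"); s=snapshot("scene")
cv2.imwrite("pics/w4.png",np.hstack([w[:, 60:460],cv2.resize(s[100:250,170:320],(400,400),interpolation=cv2.INTER_CUBIC)]))
```

```text
9.55 [ 0.5225623  -0.03044948  0.26559773] [-3.14072150e+00 -6.51125258e-04 -1.81363551e+00] [ 0.82318125 -0.84262921 -0.3943009 ] 0.6511102655757687
```

View pics/w4.png

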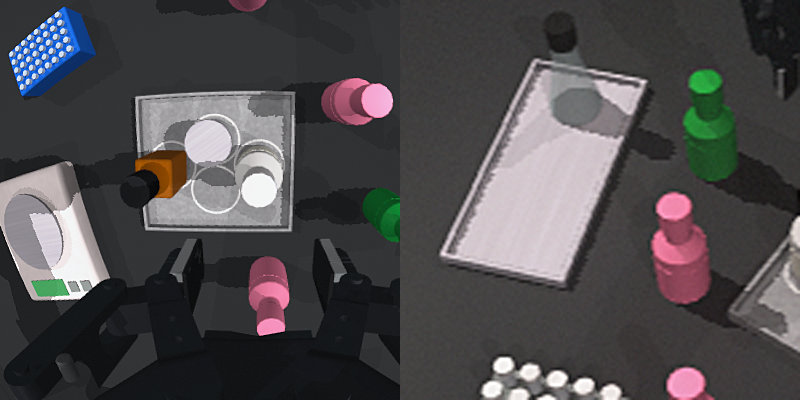

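The flask stands upright in the near end of the tray. Now I'll descend on the white round bottle and grip it.

Call:
move_arm([
  {"dx": 0.01, "dy": -0.01, "dz": 0.2, "ax": 0, "ay": 0, "az": 0, "jaw": 0.3},
  {"dx": 0.01, "dy": -0.01, "dz": 0.45, "ax": 0, "ay": 0, "az": 0, "jaw": 0.3},
  {"dx": 0.01, "dy": -0.01, "dz": 0.7, "ax": 0, "ay": 0, "az": 0, "jaw": 0.3},
  {"dx": 0.01, "dy": -0.01, "dz": 0.87, "ax": 0, "ay": 0, "az": 0, "jaw": 0.3},
  {"dx": 0.01, "dy": -0.01, "dz": 1, "ax": 0, "ay": 0, "az": 0, "jaw": 0.3},
  {"dx": 0.01, "dy": -0.01, "dz": 1, "ax": 0, "ay": 0, "az": 0, "jaw": 0.3},
  {"dx": 0.01, "dy": -0.01, "dz": 1, "ax": 0, "ay": 0, "az": 0, "jaw": 0.3},
])

```text
t: 10.35
tcp_pos: [0.5235, -0.0339, 0.1153]
tcp_rot: [-3.141, -0.0, -1.817]
ft_force: [1.0, 0.1, 0.1]
gripper_width: 0.647
```

Call:
move_arm([
  {"dx": 0, "dy": 0, "dz": 0, "ax": 0, "ay": 0, "az": 0, "jaw": -1},
  {"dx": 0, "dy": 0, "dz": 0, "ax": 0, "ay": 0, "az": 0, "jaw": -1},
  {"dx": 0, "dy": 0, "dz": 0, "ax": 0, "ay": 0, "az": 0, "jaw": -1},
  {"dx": 0, "dy": 0, "dz": 0, "ax": 0, "ay": 0, "az": 0, "jaw": -1},
  {"dx": 0, "dy": 0, "dz": 0, "ax": 0, "ay": 0, "az": 0, "jaw": -1},
  {"dx": 0, "dy": 0, "dz": 0, "ax": 0, "ay": 0, "az": 0, "jaw": -1},
  {"dx": 0, "dy": 0, "dz": 0, "ax": 0, "ay": 0, "az": 0, "jaw": -1},
])

```text
t: 11.05
tcp_pos: [0.5249, -0.033, 0.117]
tcp_rot: [-3.137, 0.0, -1.815]
ft_force: [-0.5, 0.6, 6.0]
gripper_width: 0.357
```

Call:
move_arm([
  {"dx": 0, "dy": 0, "dz": -0.1, "ax": 0, "ay": 0, "az": 0, "jaw": -1},
  {"dx": 0, "dy": 0, "dz": -0.25, "ax": 0, "ay": 0, "az": 0, "jaw": -1},
  {"dx": 0, "dy": 0, "dz": -0.45, "ax": 0, "ay": 0, "az": 0, "jaw": -1},
  {"dx": 0, "dy": 0, "dz": -0.65, "ax": 0, "ay": 0, "az": 0, "jaw": -1},
  {"dx": 0, "dy": 0, "dz": -0.85, "ax": 0, "ay": 0, "az": 0, "jaw": -1},
  {"dx": 0, "dy": 0, "dz": -1, "ax": 0, "ay": 0, "az": 0, "jaw": -1},
  {"dx": 0, "dy": 0, "dz": -1, "ax": 0, "ay": 0, "az": 0, "jaw": -1},
  {"dx": 0, "dy": 0, "dz": -1, "ax": 0, "ay": 0, "az": 0, "jaw": -1},
])

```text
t: 11.85
tcp_pos: [0.5233, -0.0327, 0.264]
tcp_rot: [3.141, -0.0, -1.815]
ft_force: [-0.2, 0.1, -2.4]
gripper_width: 0.359
```

Call:
move_arm([
  {"dx": 0.1, "dy": -0.05, "dz": -0.07, "ax": 0, "ay": 0, "az": 0, "jaw": -1},
  {"dx": 0.28, "dy": -0.13, "dz": -0.1, "ax": 0, "ay": 0, "az": 0, "jaw": -1},
  {"dx": 0.5, "dy": -0.23, "dz": -0.1, "ax": 0, "ay": 0, "az": 0, "jaw": -1},
  {"dx": 0.72, "dy": -0.33, "dz": -0.1, "ax": 0, "ay": 0, "az": 0, "jaw": -1},
  {"dx": 0.93, "dy": -0.43, "dz": -0.1, "ax": 0, "ay": 0, "az": 0, "jaw": -1},
])

```text
t: 12.35
tcp_pos: [0.5516, -0.1847, 0.2766]
tcp_rot: [3.136, 0.001, -1.815]
ft_force: [0.6, 0.5, -0.9]
gripper_width: 0.357
```

Call:
move_arm([
  {"dx": 0.2, "dy": -0.09, "dz": 0, "ax": 0, "ay": 0, "az": 0, "jaw": -1},
  {"dx": 0.4, "dy": -0.18, "dz": 0, "ax": 0, "ay": 0, "az": 0, "jaw": -1},
  {"dx": 0.6, "dy": -0.27, "dz": 0, "ax": 0, "ay": 0, "az": 0, "jaw": -1},
  {"dx": 0.78, "dy": -0.36, "dz": 0, "ax": 0, "ay": 0, "az": 0, "jaw": -1},
  {"dx": 0.93, "dy": -0.43, "dz": 0.1, "ax": 0, "ay": 0, "az": 0, "jaw": -1},
  {"dx": 0.93, "dy": -0.43, "dz": 0.1, "ax": 0, "ay": 0, "az": 0, "jaw": -1},
  {"dx": 0.93, "dy": -0.43, "dz": 0.1, "ax": 0, "ay": 0, "az": 0, "jaw": -1},
])

```text
t: 13.05
tcp_pos: [0.5802, -0.3344, 0.2607]
tcp_rot: [3.135, 0.003, -1.816]
ft_force: [0.7, -0.2, -0.2]
gripper_width: 0.359
```

Call:
move_arm([
  {"dx": 0, "dy": 0, "dz": 0.15, "ax": 0, "ay": 0, "az": 0, "jaw": -1},
  {"dx": 0, "dy": 0, "dz": 0.35, "ax": 0, "ay": 0, "az": 0, "jaw": -1},
  {"dx": 0, "dy": 0, "dz": 0.55, "ax": 0, "ay": 0, "az": 0, "jaw": -1},
  {"dx": 0, "dy": 0, "dz": 0.73, "ax": 0, "ay": 0, "az": 0, "jaw": -1},
  {"dx": 0, "dy": 0, "dz": 0.85, "ax": 0, "ay": 0, "az": 0, "jaw": -1},
  {"dx": 0, "dy": 0, "dz": 0.92, "ax": 0, "ay": 0, "az": 0, "jaw": -1},
  {"dx": 0, "dy": 0, "dz": 0.96, "ax": 0, "ay": 0, "az": 0, "jaw": -1},
  {"dx": 0, "dy": 0, "dz": 0.98, "ax": 0, "ay": 0, "az": 0, "jaw": -1},
  {"dx": 0, "dy": 0, "dz": 0.995, "ax": 0, "ay": 0, "az": 0, "jaw": -1},
  {"dx": 0, "dy": 0, "dz": 0.995, "ax": 0, "ay": 0, "az": 0, "jaw": -1},
  {"dx": 0, "dy": 0, "dz": 0.995, "ax": 0, "ay": 0, "az": 0, "jaw": -1},
])

```text
t: 14.15
tcp_pos: [0.5818, -0.335, 0.1171]
tcp_rot: [-3.139, -0.001, -1.815]
ft_force: [-0.2, 0.9, 1.8]
gripper_width: 0.358
```

Call:
move_arm([
  {"dx": 0, "dy": 0, "dz": 0, "ax": 0, "ay": 0, "az": 0, "jaw": 0},
  {"dx": 0, "dy": 0, "dz": 0, "ax": 0, "ay": 0, "az": 0, "jaw": 0.3},
  {"dx": 0, "dy": 0, "dz": 0, "ax": 0, "ay": 0, "az": 0, "jaw": 0.3},
  {"dx": 0, "dy": 0, "dz": -0.1, "ax": 0, "ay": 0, "az": 0, "jaw": 0.3},
  {"dx": 0, "dy": 0, "dz": -0.3, "ax": 0, "ay": 0, "az": 0, "jaw": 0.3},
  {"dx": 0, "dy": 0, "dz": -0.6, "ax": 0, "ay": 0, "az": 0, "jaw": 0.3},
  {"dx": 0, "dy": 0, "dz": -0.85, "ax": 0, "ay": 0, "az": 0, "jaw": 0.3},
  {"dx": -0.2, "dy": 0.07, "dz": -1, "ax": 0, "ay": 0, "az": 0, "jaw": 0.3},
  {"dx": -0.5, "dy": 0.17, "dz": -1, "ax": 0, "ay": 0, "az": 0, "jaw": 0.3},
  {"dx": -0.87, "dy": 0.29, "dz": -1, "ax": 0, "ay": 0, "az": 0, "jaw": 0.3},
  {"dx": -0.87, "dy": 0.29, "dz": -1, "ax": 0, "ay": 0, "az": 0, "jaw": 0.3},
])

```text
t: 15.25
tcp_pos: [0.5705, -0.1929, 0.2683]
tcp_rot: [-3.139, 0.002, -1.81]
ft_force: [-0.1, -0.8, -0.2]
gripper_width: 0.651
```

Call:
move_arm([
  {"dx": -0.29, "dy": 0.1, "dz": 0, "ax": 0, "ay": 0, "az": 0, "jaw": 0.3},
  {"dx": -0.58, "dy": 0.2, "dz": 0, "ax": 0, "ay": 0, "az": 0, "jaw": 0.3},
  {"dx": -0.87, "dy": 0.29, "dz": 0, "ax": 0, "ay": 0, "az": 0, "jaw": 0.3},
])

```text
t: 15.55
tcp_pos: [0.5597, -0.0595, 0.2668]
tcp_rot: [-3.14, -0.0, -1.817]
ft_force: [0.9, 0.4, -0.5]
gripper_width: 0.654
```

Call:
move_arm([
  {"dx": -0.29, "dy": 0.1, "dz": 0, "ax": 0, "ay": 0, "az": 0, "jaw": 0.3},
  {"dx": -0.58, "dy": 0.2, "dz": 0, "ax": 0, "ay": 0, "az": 0, "jaw": 0.3},
  {"dx": -0.87, "dy": 0.29, "dz": 0, "ax": 0, "ay": 0, "az": 0, "jaw": 0.3},
  {"dx": -0.87, "dy": 0.29, "dz": 0, "ax": 0, "ay": 0, "az": 0, "jaw": 0.3},
  {"dx": -0.87, "dy": 0.29, "dz": 0, "ax": 0, "ay": 0, "az": 0, "jaw": 0.3},
])

```text
t: 16.05
tcp_pos: [0.5495, 0.0773, 0.2665]
tcp_rot: [-3.14, -0.001, -1.813]
ft_force: [-1.0, -0.2, -0.1]
gripper_width: 0.648
```

Run:
```python
from h import *; import pickle
o=r.observe(); c=calibration("wrist"); print(o["t"],o["tcp_pos"],o["tcp_rot"],o["ft_force"],o["gripper_width"])
w=snapshot("wrist"); s=snapshot("scene"); pickle.dump(c,open("c5.pkl","wb")); cv2.imwrite("pics/w5full.png",w)
cv2.imwrite("pics/w5.png",np.hstack([w[:, 20:420],cv2.resize(s[100:250,170:320],(400,400),interpolation=cv2.INTER_CUBIC)]))
print("sq cap at",np.round(proj(c,(.551,.078,.134),True))," from wrist1:",onz(pickle.load(open("c1.pkl","rb")),260,145,.134,True))
```

```text
16.05 [0.54949868 0.0772541  0.26647789] [-3.14003068e+00 -6.10176045e-04 -1.81343051e+00] [-0.97019426 -0.23880044 -0.14577743] 0.6476047398407784
sq cap at [316. 190.]  from wrist1: [0.54936307 0.07593126]
```

View pics/w5.png

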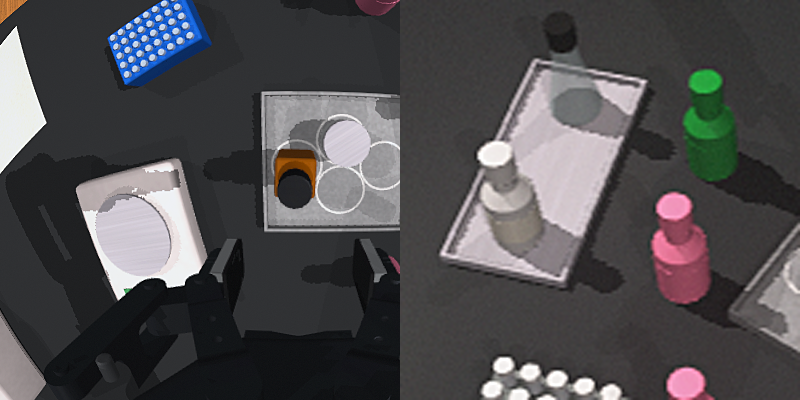

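The cap at (315,188) matches the prediction of (316,190), and the round bottle and flask stand on the tray. Gripping the square bottle.

Call:
move_arm([
  {"dx": 0, "dy": -0.005, "dz": 0.2, "ax": 0, "ay": 0, "az": 0, "jaw": 0.3},
  {"dx": 0, "dy": -0.005, "dz": 0.45, "ax": 0, "ay": 0, "az": 0, "jaw": 0.3},
  {"dx": 0, "dy": -0.005, "dz": 0.7, "ax": 0, "ay": 0, "az": 0, "jaw": 0.3},
  {"dx": 0, "dy": -0.005, "dz": 0.87, "ax": 0, "ay": 0, "az": 0, "jaw": 0.3},
  {"dx": 0, "dy": -0.005, "dz": 1, "ax": 0, "ay": 0, "az": 0, "jaw": 0.3},
  {"dx": 0, "dy": -0.005, "dz": 1, "ax": 0, "ay": 0, "az": 0, "jaw": 0.3},
  {"dx": 0, "dy": -0.005, "dz": 1, "ax": 0, "ay": 0, "az": 0, "jaw": 0.3},
])

```text
t: 16.85
tcp_pos: [0.5504, 0.0752, 0.1159]
tcp_rot: [-3.142, -0.0, -1.818]
ft_force: [-0.1, 0.0, 0.7]
gripper_width: 0.653
```

Call:
move_arm([
  {"dx": 0, "dy": 0, "dz": 0, "ax": 0, "ay": 0, "az": 0, "jaw": -1},
  {"dx": 0, "dy": 0, "dz": 0, "ax": 0, "ay": 0, "az": 0, "jaw": -1},
  {"dx": 0, "dy": 0, "dz": 0, "ax": 0, "ay": 0, "az": 0, "jaw": -1},
  {"dx": 0, "dy": 0, "dz": 0, "ax": 0, "ay": 0, "az": 0, "jaw": -1},
  {"dx": 0, "dy": 0, "dz": 0, "ax": 0, "ay": 0, "az": 0, "jaw": -1},
  {"dx": 0, "dy": 0, "dz": 0, "ax": 0, "ay": 0, "az": 0, "jaw": -1},
  {"dx": 0, "dy": 0, "dz": 0, "ax": 0, "ay": 0, "az": 0, "jaw": -1},
])

```text
t: 17.55
tcp_pos: [0.5515, 0.0768, 0.1178]
tcp_rot: [-3.137, 0.001, -1.815]
ft_force: [0.8, 1.3, 5.7]
gripper_width: 0.357
```

Call:
move_arm([
  {"dx": 0, "dy": 0, "dz": -0.1, "ax": 0, "ay": 0, "az": 0, "jaw": -1},
  {"dx": 0, "dy": 0, "dz": -0.25, "ax": 0, "ay": 0, "az": 0, "jaw": -1},
  {"dx": 0, "dy": 0, "dz": -0.45, "ax": 0, "ay": 0, "az": 0, "jaw": -1},
  {"dx": 0, "dy": 0, "dz": -0.65, "ax": 0, "ay": 0, "az": 0, "jaw": -1},
  {"dx": 0, "dy": 0, "dz": -0.85, "ax": 0, "ay": 0, "az": 0, "jaw": -1},
  {"dx": 0, "dy": 0, "dz": -1, "ax": 0, "ay": 0, "az": 0, "jaw": -1},
  {"dx": 0, "dy": 0, "dz": -1, "ax": 0, "ay": 0, "az": 0, "jaw": -1},
  {"dx": 0, "dy": 0, "dz": -1, "ax": 0, "ay": 0, "az": 0, "jaw": -1},
])

```text
t: 18.35
tcp_pos: [0.5497, 0.0765, 0.2651]
tcp_rot: [3.141, -0.0, -1.815]
ft_force: [-1.2, -0.1, -2.5]
gripper_width: 0.356
```

Run:
```python
from h import *; import pickle
c=pickle.load(open("c5.pkl","rb")); im=cv2.imread("pics/w5full.png")
h=cv2.cvtColor(im,cv2.COLOR_BGR2HSV)
# pan edge: bright housing vs pan by eye-box, print rim extents from local gradient
for roi in [(105,185,205,280)]:
    x0,y0,x1,y1=roi; a=im[y0:y1,x0:x1].astype(int)
    for lo,hi in((150,215),(160,225)):
        m=cv2.morphologyEx(((a.max(2)<hi)&(a.min(2)>lo)).astype(np.uint8),cv2.MORPH_CLOSE,np.ones((5,5)))
        k=max(cv2.findContours(m,0,1)[0],key=cv2.contourArea).reshape(-1,2)+[x0,y0]
        k=cv2.convexHull(k).reshape(-1,2)
        w=np.array([onz(c,u,v,.055,True) for u,v in k])*1000
        e=cv2.fitEllipse(w.astype(np.float32)); print("pan",np.round(e[0],1),np.round(e[1],1),k.min(0),k.max(0))
for uv in [(95+20,236),(171+20,236),(133+20,195),(133+20,277)]: print(uv,onz(c,*uv,.055,True).round(4))
```

```text
pan [557.4 297.8] [156.6 198.3] [105 185] [204 279]
pan [556.7 298.5] [155.7 197.9] [105 185] [204 279]
(115, 236) [0.5354 0.3742]
(191, 236) [0.511  0.2516]
(153, 195) [0.5747 0.2844]
(153, 277) [0.4639 0.3383]
```

Call:
move_arm([
  {"dx": 0.1, "dy": -0.01, "dz": -0.07, "ax": 0, "ay": 0, "az": 0, "jaw": -1},
  {"dx": 0.28, "dy": -0.03, "dz": -0.1, "ax": 0, "ay": 0, "az": 0, "jaw": -1},
  {"dx": 0.5, "dy": -0.06, "dz": -0.1, "ax": 0, "ay": 0, "az": 0, "jaw": -1},
  {"dx": 0.72, "dy": -0.09, "dz": -0.1, "ax": 0, "ay": 0, "az": 0, "jaw": -1},
  {"dx": 0.93, "dy": -0.11, "dz": -0.1, "ax": 0, "ay": 0, "az": 0, "jaw": -1},
])

```text
t: 18.85
tcp_pos: [0.5311, -0.065, 0.2791]
tcp_rot: [3.138, -0.001, -1.816]
ft_force: [0.9, 0.5, -1.6]
gripper_width: 0.357
```

Call:
move_arm([
  {"dx": 0.23, "dy": -0.03, "dz": 0, "ax": 0, "ay": 0, "az": 0, "jaw": -1},
  {"dx": 0.46, "dy": -0.06, "dz": 0, "ax": 0, "ay": 0, "az": 0, "jaw": -1},
  {"dx": 0.7, "dy": -0.09, "dz": 0, "ax": 0, "ay": 0, "az": 0, "jaw": -1},
  {"dx": 0.93, "dy": -0.11, "dz": 0, "ax": 0, "ay": 0, "az": 0, "jaw": -1},
])

```text
t: 19.25
tcp_pos: [0.513, -0.2044, 0.2791]
tcp_rot: [3.138, -0.0, -1.816]
ft_force: [-0.4, 0.4, -1.8]
gripper_width: 0.36
```

Call:
move_arm([
  {"dx": 0.2, "dy": -0.03, "dz": 0, "ax": 0, "ay": 0, "az": 0, "jaw": -1},
  {"dx": 0.4, "dy": -0.05, "dz": 0, "ax": 0, "ay": 0, "az": 0, "jaw": -1},
  {"dx": 0.6, "dy": -0.07, "dz": 0, "ax": 0, "ay": 0, "az": 0, "jaw": -1},
  {"dx": 0.78, "dy": -0.09, "dz": 0, "ax": 0, "ay": 0, "az": 0, "jaw": -1},
  {"dx": 0.93, "dy": -0.11, "dz": 0, "ax": 0, "ay": 0, "az": 0, "jaw": -1},
  {"dx": 0.93, "dy": -0.11, "dz": 0.1, "ax": 0, "ay": 0, "az": 0, "jaw": -1},
  {"dx": 0.93, "dy": -0.11, "dz": 0.1, "ax": 0, "ay": 0, "az": 0, "jaw": -1},
  {"dx": 0.93, "dy": -0.11, "dz": 0.1, "ax": 0, "ay": 0, "az": 0, "jaw": -1},
])

```text
t: 20.05
tcp_pos: [0.4959, -0.3407, 0.2639]
tcp_rot: [3.138, 0.002, -1.815]
ft_force: [0.2, 0.6, -1.1]
gripper_width: 0.355
```

Call:
move_arm([
  {"dx": 0, "dy": 0, "dz": 0.15, "ax": 0, "ay": 0, "az": 0, "jaw": -1},
  {"dx": 0, "dy": 0, "dz": 0.35, "ax": 0, "ay": 0, "az": 0, "jaw": -1},
  {"dx": 0, "dy": 0, "dz": 0.55, "ax": 0, "ay": 0, "az": 0, "jaw": -1},
  {"dx": 0, "dy": 0, "dz": 0.73, "ax": 0, "ay": 0, "az": 0, "jaw": -1},
  {"dx": 0, "dy": 0, "dz": 0.85, "ax": 0, "ay": 0, "az": 0, "jaw": -1},
  {"dx": 0, "dy": 0, "dz": 0.92, "ax": 0, "ay": 0, "az": 0, "jaw": -1},
  {"dx": 0, "dy": 0, "dz": 0.96, "ax": 0, "ay": 0, "az": 0, "jaw": -1},
  {"dx": 0, "dy": 0, "dz": 0.98, "ax": 0, "ay": 0, "az": 0, "jaw": -1},
  {"dx": 0, "dy": 0, "dz": 0.995, "ax": 0, "ay": 0, "az": 0, "jaw": -1},
  {"dx": 0, "dy": 0, "dz": 0.995, "ax": 0, "ay": 0, "az": 0, "jaw": -1},
  {"dx": 0, "dy": 0, "dz": 0.995, "ax": 0, "ay": 0, "az": 0, "jaw": -1},
])

```text
t: 21.15
tcp_pos: [0.4974, -0.3419, 0.1179]
tcp_rot: [-3.139, -0.001, -1.815]
ft_force: [-0.7, 0.7, 1.1]
gripper_width: 0.355
```

Call:
move_arm([
  {"dx": 0, "dy": 0, "dz": 0, "ax": 0, "ay": 0, "az": 0, "jaw": 0},
  {"dx": 0, "dy": 0, "dz": 0, "ax": 0, "ay": 0, "az": 0, "jaw": 0.3},
  {"dx": 0, "dy": 0, "dz": 0, "ax": 0, "ay": 0, "az": 0, "jaw": 0.3},
  {"dx": 0, "dy": 0, "dz": -0.1, "ax": 0, "ay": 0, "az": 0, "jaw": 0.3},
  {"dx": 0, "dy": 0, "dz": -0.3, "ax": 0, "ay": 0, "az": 0, "jaw": 0.3},
  {"dx": 0, "dy": 0, "dz": -0.6, "ax": 0, "ay": 0, "az": 0, "jaw": 0.3},
  {"dx": 0, "dy": 0, "dz": -0.85, "ax": 0, "ay": 0, "az": 0, "jaw": 0.3},
  {"dx": -0.2, "dy": 0.01, "dz": -1, "ax": 0, "ay": 0, "az": 0, "jaw": 0.3},
  {"dx": -0.5, "dy": 0.02, "dz": -1, "ax": 0, "ay": 0, "az": 0, "jaw": 0.3},
  {"dx": -0.8, "dy": 0.03, "dz": -1, "ax": 0, "ay": 0, "az": 0, "jaw": 0.3},
])

```text
t: 22.15
tcp_pos: [0.522, -0.2235, 0.2694]
tcp_rot: [-3.137, -0.001, -1.817]
ft_force: [1.0, -0.4, -0.8]
gripper_width: 0.648
```

Call:
move_arm([
  {"dx": -0.27, "dy": 0.01, "dz": 0, "ax": 0, "ay": 0, "az": 0, "jaw": 1},
  {"dx": -0.54, "dy": 0.02, "dz": 0, "ax": 0, "ay": 0, "az": 0, "jaw": 1},
  {"dx": -0.81, "dy": 0.03, "dz": 0, "ax": 0, "ay": 0, "az": 0, "jaw": 1},
])

```text
t: 22.45
tcp_pos: [0.5467, -0.1034, 0.2679]
tcp_rot: [-3.139, -0.0, -1.816]
ft_force: [1.5, 0.4, 0.1]
gripper_width: 1.001
```

Call:
move_arm([
  {"dx": -0.27, "dy": 0.01, "dz": 0, "ax": 0, "ay": 0, "az": 0, "jaw": 1},
  {"dx": -0.54, "dy": 0.02, "dz": 0, "ax": 0, "ay": 0, "az": 0, "jaw": 1},
  {"dx": -0.81, "dy": 0.04, "dz": 0, "ax": 0, "ay": 0, "az": 0, "jaw": 1},
  {"dx": -0.81, "dy": 0.04, "dz": 0, "ax": 0, "ay": 0, "az": 0, "jaw": 1},
  {"dx": -0.81, "dy": 0.04, "dz": 0, "ax": 0, "ay": 0, "az": 0, "jaw": 1},
  {"dx": -0.81, "dy": 0.04, "dz": 0, "ax": 0, "ay": 0, "az": 0, "jaw": 1},
])

```text
t: 23.05
tcp_pos: [0.5701, 0.0136, 0.2671]
tcp_rot: [-3.141, -0.001, -1.816]
ft_force: [0.0, 0.1, 0.8]
gripper_width: 0.998
```

Run:
```python
from h import *; import pickle
o=r.observe(); c=calibration("wrist"); print(o["t"],o["tcp_pos"],o["tcp_rot"],o["ft_force"],o["gripper_width"])
w=snapshot("wrist"); s=snapshot("scene"); pickle.dump(c,open("c6.pkl","wb")); cv2.imwrite("pics/w6full.png",w)
cv2.imwrite("pics/w6.png",np.hstack([w[:, 60:460],cv2.resize(s[100:250,170:320],(400,400),interpolation=cv2.INTER_CUBIC)]))
print("tin lid at",np.round(proj(c,(.5693,.0143,.054),True)))
x0,y0,x1,y1=270,110,370,240; a=w[y0:y1,x0:x1]
m=cv2.morphologyEx((a.min(2)>170).astype(np.uint8),cv2.MORPH_OPEN,np.ones((7,7)))
k=max(cv2.findContours(m,0,1)[0],key=cv2.contourArea).reshape(-1,2)+[x0,y0]
p=np.array([onz(c,u,v,.054,True) for u,v in k])*1000; e=cv2.fitEllipse(p.astype(np.float32)); print("lid",np.round(e[0],1),np.round(e[1],1),k.mean(0))
```

```text
23.05 [0.57008406 0.01355258 0.26706315] [-3.14053202e+00 -5.29462870e-04 -1.81628821e+00] [0.01694844 0.07145005 0.78871141] 0.9976768092644418
tin lid at [317. 173.]
lid [550.5  34.1] [ 61.1 105.1] [297.32291667 200.42708333]
```

View pics/w6.png

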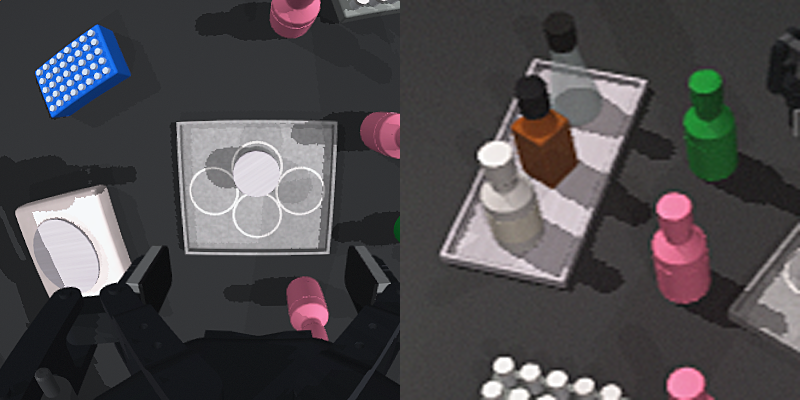

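The tin lid at (317,173) is exactly as predicted, and all three vessels stand on the spill tray. Grasping the tin.

Call:
move_arm([
  {"dx": 0, "dy": 0, "dz": 0.2, "ax": 0, "ay": 0, "az": 0, "jaw": 1},
  {"dx": 0, "dy": 0, "dz": 0.45, "ax": 0, "ay": 0, "az": 0, "jaw": 1},
  {"dx": 0, "dy": 0, "dz": 0.7, "ax": 0, "ay": 0, "az": 0, "jaw": 1},
  {"dx": 0, "dy": 0, "dz": 0.87, "ax": 0, "ay": 0, "az": 0, "jaw": 1},
  {"dx": 0, "dy": 0, "dz": 1, "ax": 0, "ay": 0, "az": 0, "jaw": 1},
])

```text
t: 23.65
tcp_pos: [0.5688, 0.013, 0.1138]
tcp_rot: [3.138, -0.001, -1.818]
ft_force: [0.3, 0.4, -0.3]
gripper_width: 0.996
```

Call:
move_arm([
  {"dx": 0, "dy": 0, "dz": 0.15, "ax": 0, "ay": 0, "az": 0, "jaw": 1},
  {"dx": 0, "dy": 0, "dz": 0.3, "ax": 0, "ay": 0, "az": 0, "jaw": 1},
  {"dx": 0, "dy": 0, "dz": 0.45, "ax": 0, "ay": 0, "az": 0, "jaw": 1},
  {"dx": 0, "dy": 0, "dz": 0.53, "ax": 0, "ay": 0, "az": 0, "jaw": 1},
  {"dx": 0, "dy": 0, "dz": 0.57, "ax": 0, "ay": 0, "az": 0, "jaw": 1},
  {"dx": 0, "dy": 0, "dz": 0.57, "ax": 0, "ay": 0, "az": 0, "jaw": 1},
  {"dx": 0, "dy": 0, "dz": 0.57, "ax": 0, "ay": 0, "az": 0, "jaw": 1},
])

```text
t: 24.35
tcp_pos: [0.571, 0.014, 0.032]
tcp_rot: [-3.139, 0.0, -1.816]
ft_force: [0.4, 0.4, 0.8]
gripper_width: 0.996
```

Call:
move_arm([
  {"dx": 0, "dy": 0, "dz": 0, "ax": 0, "ay": 0, "az": 0, "jaw": -1},
  {"dx": 0, "dy": 0, "dz": 0, "ax": 0, "ay": 0, "az": 0, "jaw": -1},
  {"dx": 0, "dy": 0, "dz": 0, "ax": 0, "ay": 0, "az": 0, "jaw": -1},
  {"dx": 0, "dy": 0, "dz": 0, "ax": 0, "ay": 0, "az": 0, "jaw": -1},
  {"dx": 0, "dy": 0, "dz": 0, "ax": 0, "ay": 0, "az": 0, "jaw": -1},
  {"dx": 0, "dy": 0, "dz": 0, "ax": 0, "ay": 0, "az": 0, "jaw": -1},
  {"dx": 0, "dy": 0, "dz": 0, "ax": 0, "ay": 0, "az": 0, "jaw": -1},
])

```text
t: 25.05
tcp_pos: [0.5712, 0.0143, 0.0323]
tcp_rot: [-3.139, 0.0, -1.815]
ft_force: [-0.2, -0.5, 5.3]
gripper_width: 0.613
```

Call:
move_arm([
  {"dx": 0, "dy": 0, "dz": -0.1, "ax": 0, "ay": 0, "az": 0, "jaw": -1},
  {"dx": 0, "dy": 0, "dz": -0.25, "ax": 0, "ay": 0, "az": 0, "jaw": -1},
  {"dx": 0, "dy": 0, "dz": -0.45, "ax": 0, "ay": 0, "az": 0, "jaw": -1},
  {"dx": 0, "dy": 0, "dz": -0.65, "ax": 0, "ay": 0, "az": 0, "jaw": -1},
  {"dx": 0, "dy": 0, "dz": -0.85, "ax": 0, "ay": 0, "az": 0, "jaw": -1},
  {"dx": 0, "dy": 0, "dz": -1, "ax": 0, "ay": 0, "az": 0, "jaw": -1},
  {"dx": 0, "dy": 0, "dz": -1, "ax": 0, "ay": 0, "az": 0, "jaw": -1},
  {"dx": 0, "dy": 0, "dz": -1, "ax": 0, "ay": 0, "az": 0, "jaw": -1},
])

```text
t: 25.85
tcp_pos: [0.5697, 0.0144, 0.1804]
tcp_rot: [3.141, -0.0, -1.815]
ft_force: [0.0, 0.6, -2.2]
gripper_width: 0.614
```

Call:
move_arm([
  {"dx": -0.1, "dy": 0.04, "dz": -0.05, "ax": 0, "ay": 0, "az": 0, "jaw": -1},
  {"dx": -0.28, "dy": 0.12, "dz": -0.15, "ax": 0, "ay": 0, "az": 0, "jaw": -1},
  {"dx": -0.5, "dy": 0.22, "dz": -0.25, "ax": 0, "ay": 0, "az": 0, "jaw": -1},
  {"dx": -0.72, "dy": 0.32, "dz": -0.3, "ax": 0, "ay": 0, "az": 0, "jaw": -1},
  {"dx": -0.87, "dy": 0.38, "dz": -0.3, "ax": 0, "ay": 0, "az": 0, "jaw": -1},
  {"dx": -0.93, "dy": 0.4, "dz": -0.3, "ax": 0, "ay": 0, "az": 0, "jaw": -1},
  {"dx": -0.93, "dy": 0.4, "dz": -0.3, "ax": 0, "ay": 0, "az": 0, "jaw": -1},
  {"dx": -0.93, "dy": 0.4, "dz": -0.3, "ax": 0, "ay": 0, "az": 0, "jaw": -1},
])

```text
t: 26.65
tcp_pos: [0.5453, 0.1636, 0.2246]
tcp_rot: [3.14, -0.002, -1.816]
ft_force: [-0.4, -0.4, -1.8]
gripper_width: 0.619
```

Run:
```python
from h import *; import pickle
o=r.observe(); c=calibration("wrist"); print(o["t"],o["tcp_pos"],o["tcp_rot"],o["ft_force"],o["gripper_width"])
w=snapshot("wrist"); pickle.dump(c,open("c7.pkl","wb")); cv2.imwrite("pics/w7.png",w)
u,v=np.round(proj(c,(.521,.313,.055),True)).astype(int); print("pan exp",u,v)
```

```text
26.65 [0.54531615 0.16363933 0.22456571] [ 3.13982030e+00 -1.85517309e-03 -1.81569316e+00] [-0.36105195 -0.38682125 -1.82761952] 0.6192175535269641
pan exp 192 235
```

View pics/w7.png

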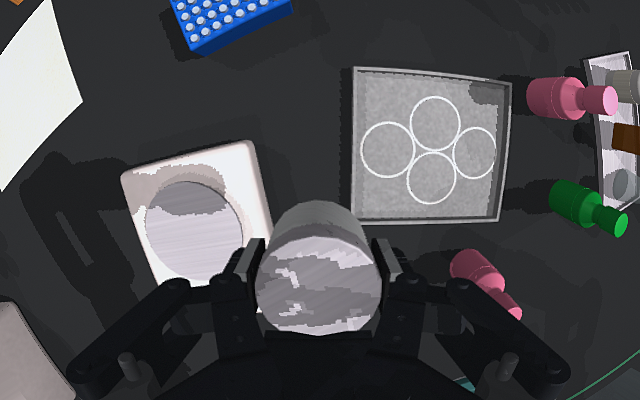

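The picture shows the pan's left edge at (145,225), top (190,181) and right (243,235), and the tin held upright. I'll fit a 60 mm circle to the radial edges.

Run:
```python
from h import *; import pickle
from scipy.optimize import least_squares
c=pickle.load(open("c7.pkl","rb")); w=cv2.GaussianBlur(cv2.imread("pics/w7.png"),(3,3),0).astype(int).min(2)
for uv in [(145,225),(190,181),(243,235)]: print(uv,onz(c,*uv,.055,True).round(4))
ctr=np.array([.521,.313])
for it in range(3):
    P=[]
    for a in np.radians(np.arange(0,360,4)):
        rr=np.arange(.050,.070,.0008); ps=[ctr+q*np.array([np.cos(a),np.sin(a)]) for q in rr]
        px=np.array([proj(c,(*p,.055),True) for p in ps])
        if (px[:,1]>255).any() or (px[:,0]>243).any() and (px[:,1]>242).any(): continue
        val=np.array([w[int(round(v)),int(round(u))] for u,v in px]); d=np.abs(np.gradient(val)); i=d.argmax()
        if d[i]>8: P.append(ps[i])
    P=np.array(P); s=least_squares(lambda q:np.hypot(*(P-q).T)-.06,ctr,loss="soft_l1",f_scale=.001); ctr=s.x
    res=np.hypot(*(P-ctr).T)-.06; print(ctr.round(4),len(P),"median res mm",np.round(np.median(np.abs(res))*1e3,2))
f=least_squares(lambda q:np.hypot(*(P-q[:2]).T)-q[2],[*ctr,.06],loss="soft_l1",f_scale=.001).x; print("free",f.round(4))
```

```text
(145, 225) [0.5451 0.3689]
(190, 181) [0.5786 0.2923]
(243, 235) [0.5078 0.2545]
[0.5226 0.3128] 50 median res mm 0.92
[0.5229 0.3134] 51 median res mm 1.08
[0.5227 0.3134] 53 median res mm 1.24
free [0.5212 0.3135 0.0612]
```

Call:
move_arm([
  {"dx": -0.1, "dy": 0.04, "dz": 0, "ax": 0, "ay": 0, "az": 0, "jaw": -1},
  {"dx": -0.28, "dy": 0.12, "dz": 0, "ax": 0, "ay": 0, "az": 0, "jaw": -1},
  {"dx": -0.5, "dy": 0.21, "dz": 0, "ax": 0, "ay": 0, "az": 0, "jaw": -1},
  {"dx": -0.7, "dy": 0.3, "dz": 0, "ax": 0, "ay": 0, "az": 0, "jaw": -1},
  {"dx": -0.86, "dy": 0.36, "dz": 0, "ax": 0, "ay": 0, "az": 0, "jaw": -1},
  {"dx": -0.93, "dy": 0.39, "dz": 0, "ax": 0, "ay": 0, "az": 0, "jaw": -1},
  {"dx": -0.93, "dy": 0.39, "dz": 0, "ax": 0, "ay": 0, "az": 0, "jaw": -1},
  {"dx": -0.93, "dy": 0.39, "dz": 0, "ax": 0, "ay": 0, "az": 0, "jaw": -1},
])

```text
t: 27.5
tcp_pos: [0.5229, 0.3128, 0.2256]
tcp_rot: [-3.141, -0.001, -1.816]
ft_force: [0.9, -1.3, -1.1]
gripper_width: 0.616
```

Call:
move_arm([
  {"dx": 0, "dy": 0, "dz": 0.15, "ax": 0, "ay": 0, "az": 0, "jaw": -1},
  {"dx": 0, "dy": 0, "dz": 0.35, "ax": 0, "ay": 0, "az": 0, "jaw": -1},
  {"dx": 0, "dy": 0, "dz": 0.55, "ax": 0, "ay": 0, "az": 0, "jaw": -1},
  {"dx": 0, "dy": 0, "dz": 0.7, "ax": 0, "ay": 0, "az": 0, "jaw": -1},
  {"dx": 0, "dy": 0, "dz": 0.8, "ax": 0, "ay": 0, "az": 0, "jaw": -1},
  {"dx": 0, "dy": 0, "dz": 0.87, "ax": 0, "ay": 0, "az": 0, "jaw": -1},
  {"dx": 0, "dy": 0, "dz": 0.91, "ax": 0, "ay": 0, "az": 0, "jaw": -1},
  {"dx": 0, "dy": 0, "dz": 0.935, "ax": 0, "ay": 0, "az": 0, "jaw": -1},
  {"dx": 0, "dy": 0, "dz": 0.935, "ax": 0, "ay": 0, "az": 0, "jaw": -1},
  {"dx": 0, "dy": 0, "dz": 0.935, "ax": 0, "ay": 0, "az": 0, "jaw": -1},
])

```text
t: 28.5
tcp_pos: [0.5233, 0.3141, 0.0866]
tcp_rot: [-3.14, 0.001, -1.815]
ft_force: [0.2, 0.2, -1.3]
gripper_width: 0.617
```

Call:
move_arm([
  {"dx": 0, "dy": 0, "dz": 0.01, "ax": 0, "ay": 0, "az": 0, "jaw": -1},
  {"dx": 0, "dy": 0, "dz": 0.02, "ax": 0, "ay": 0, "az": 0, "jaw": -1},
  {"dx": 0, "dy": 0, "dz": 0.02, "ax": 0, "ay": 0, "az": 0, "jaw": -1},
])

```text
t: 28.8
tcp_pos: [0.5231, 0.314, 0.0833]
tcp_rot: [-3.14, 0.001, -1.815]
ft_force: [-0.9, -0.4, 1.2]
gripper_width: 0.612
```

Call:
move_arm([
  {"dx": 0, "dy": 0, "dz": 0, "ax": 0, "ay": 0, "az": 0, "jaw": 0.5},
  {"dx": 0, "dy": 0, "dz": 0, "ax": 0, "ay": 0, "az": 0, "jaw": 0.8},
  {"dx": 0, "dy": 0, "dz": 0, "ax": 0, "ay": 0, "az": 0, "jaw": 1},
  {"dx": 0, "dy": 0, "dz": 0, "ax": 0, "ay": 0, "az": 0, "jaw": 1},
  {"dx": 0, "dy": 0, "dz": -0.1, "ax": 0, "ay": 0, "az": 0, "jaw": 1},
  {"dx": 0, "dy": 0, "dz": -0.3, "ax": 0, "ay": 0, "az": 0, "jaw": 1},
  {"dx": 0, "dy": 0, "dz": -0.55, "ax": 0, "ay": 0, "az": 0, "jaw": 1},
  {"dx": 0, "dy": 0, "dz": -0.8, "ax": 0, "ay": 0, "az": 0, "jaw": 1},
  {"dx": 0, "dy": 0, "dz": -1, "ax": 0, "ay": 0, "az": 0, "jaw": 1},
  {"dx": 0, "dy": 0, "dz": -1, "ax": 0, "ay": 0, "az": 0, "jaw": 1},
  {"dx": 0, "dy": 0, "dz": -1, "ax": 0, "ay": 0, "az": 0, "jaw": 1},
])

```text
t: 29.9
tcp_pos: [0.5231, 0.3139, 0.2345]
tcp_rot: [-3.139, 0.002, -1.815]
ft_force: [0.7, -0.1, -0.8]
gripper_width: 1.0
```

Run:
```python
from h import *; import pickle
o=r.observe(); c=calibration("wrist"); print(o["t"],o["tcp_pos"],o["tcp_rot"],o["ft_force"],o["gripper_width"])
w=snapshot("wrist"); s=snapshot("scene"); pickle.dump(c,open("c8.pkl","wb")); cv2.imwrite("pics/w8full.png",w)
print("tin exp",np.round(proj(c,(.5231,.314,.105),True)),"pan exp",np.round(proj(c,(.522,.3133,.055),True)))
cv2.imwrite("pics/w8.png",np.hstack([w[:,120:520],cv2.resize(s[170:290,400:520],(400,400),interpolation=cv2.INTER_CUBIC)]))
```

```text
29.9 [0.52310685 0.31394291 0.23445651] [-3.13895939e+00  2.08418200e-03 -1.81544995e+00] [ 0.7238431  -0.0896937  -0.80538152] 0.9998354369467534
tin exp [318. 193.] pan exp [319. 180.]
```

View pics/w8.png

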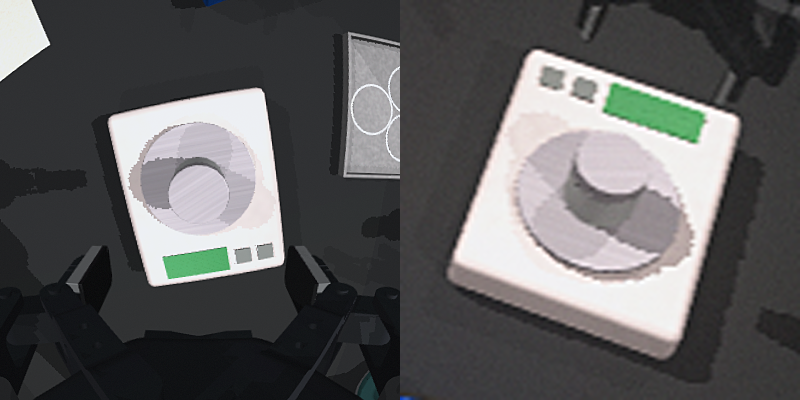

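The tin stands centred: the lid at (318,194) and pan (319,179) both match predictions to within a pixel. Now I go back for the square bottle.

Call:
move_arm([
  {"dx": 0.15, "dy": -0.03, "dz": 0, "ax": 0, "ay": 0, "az": 0, "jaw": 0.3},
  {"dx": 0.37, "dy": -0.08, "dz": 0, "ax": 0, "ay": 0, "az": 0, "jaw": 0.3},
  {"dx": 0.62, "dy": -0.13, "dz": 0, "ax": 0, "ay": 0, "az": 0, "jaw": 0.3},
  {"dx": 0.86, "dy": -0.18, "dz": 0, "ax": 0, "ay": 0, "az": 0, "jaw": 0.3},
])

```text
t: 30.4
tcp_pos: [0.5165, 0.1807, 0.2301]
tcp_rot: [3.138, -0.002, -1.815]
ft_force: [-0.5, 0.1, 0.6]
gripper_width: 0.649
```

Call:
move_arm([
  {"dx": 0.28, "dy": -0.06, "dz": 0, "ax": 0, "ay": 0, "az": 0, "jaw": 0.3},
  {"dx": 0.57, "dy": -0.12, "dz": 0, "ax": 0, "ay": 0, "az": 0, "jaw": 0.3},
  {"dx": 0.86, "dy": -0.18, "dz": 0, "ax": 0, "ay": 0, "az": 0, "jaw": 0.3},
])

```text
t: 30.7
tcp_pos: [0.5113, 0.0488, 0.2304]
tcp_rot: [3.138, -0.001, -1.815]
ft_force: [0.6, -0.2, 0.4]
gripper_width: 0.648
```

Call:
move_arm([
  {"dx": 0.28, "dy": -0.06, "dz": 0, "ax": 0, "ay": 0, "az": 0, "jaw": 0.3},
  {"dx": 0.57, "dy": -0.12, "dz": 0, "ax": 0, "ay": 0, "az": 0, "jaw": 0.3},
  {"dx": 0.86, "dy": -0.18, "dz": 0, "ax": 0, "ay": 0, "az": 0, "jaw": 0.3},
])

```text
t: 31.0
tcp_pos: [0.5063, -0.0828, 0.2305]
tcp_rot: [3.138, 0.0, -1.815]
ft_force: [1.6, 0.6, 0.1]
gripper_width: 0.647
```

Call:
move_arm([
  {"dx": 0.28, "dy": -0.06, "dz": 0, "ax": 0, "ay": 0, "az": 0, "jaw": 0.3},
  {"dx": 0.57, "dy": -0.12, "dz": 0, "ax": 0, "ay": 0, "az": 0, "jaw": 0.3},
  {"dx": 0.86, "dy": -0.18, "dz": 0, "ax": 0, "ay": 0, "az": 0, "jaw": 0.3},
])

```text
t: 31.3
tcp_pos: [0.5013, -0.2144, 0.2304]
tcp_rot: [3.138, 0.001, -1.815]
ft_force: [0.5, 0.1, 1.1]
gripper_width: 0.651
```

Call:
move_arm([
  {"dx": 0.28, "dy": -0.06, "dz": 0, "ax": 0, "ay": 0, "az": 0, "jaw": 0.3},
  {"dx": 0.55, "dy": -0.12, "dz": 0, "ax": 0, "ay": 0, "az": 0, "jaw": 0.3},
  {"dx": 0.77, "dy": -0.16, "dz": 0, "ax": 0, "ay": 0, "az": 0, "jaw": 0.3},
  {"dx": 0.84, "dy": -0.17, "dz": 0, "ax": 0, "ay": 0, "az": 0, "jaw": 0.3},
  {"dx": 0.84, "dy": -0.17, "dz": 0, "ax": 0, "ay": 0, "az": 0, "jaw": 0.3},
  {"dx": 0.84, "dy": -0.17, "dz": 0, "ax": 0, "ay": 0, "az": 0, "jaw": 0.3},
  {"dx": 0.84, "dy": -0.17, "dz": 0, "ax": 0, "ay": 0, "az": 0, "jaw": 0.3},
])

```text
t: 32.0
tcp_pos: [0.497, -0.3398, 0.2324]
tcp_rot: [3.141, 0.001, -1.814]
ft_force: [0.2, 0.2, 0.7]
gripper_width: 0.648
```

Run:
```python
from h import *; import pickle
o=r.observe(); c=calibration("wrist"); print(o["t"],o["tcp_pos"],o["tcp_rot"],o["ft_force"],o["gripper_width"])
w=snapshot("wrist"); cv2.imwrite("pics/w9.png",w)
for p in [(.4974,-.3419,.134),(.5818,-.335,.134),(.411,-.35,.134)]: print(np.round(proj(c,p,True)))
```

```text
32.0 [ 0.49700221 -0.33977216  0.23241875] [ 3.14115020e+00  7.92083001e-04 -1.81359287e+00] [0.16658562 0.23258536 0.71689633] 0.6481811565067049
[320. 202.]
[283.  95.]
[353. 292.]
```

View pics/w9.png

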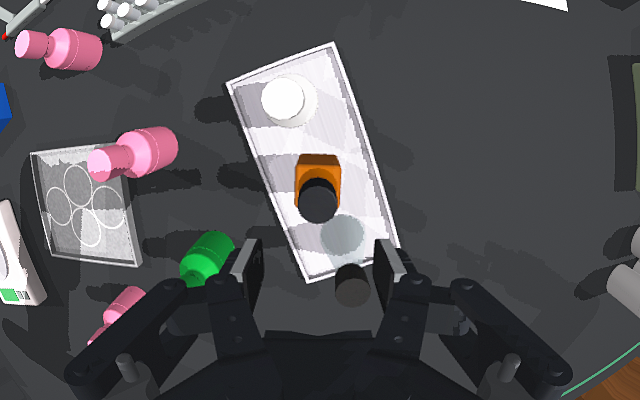

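The caps are where I left them: (318,201), (283,98) and (353,287). Regripping the square bottle.

Call:
move_arm([
  {"dx": 0.01, "dy": 0, "dz": 0.15, "ax": 0, "ay": 0, "az": 0, "jaw": 0.3},
  {"dx": 0.01, "dy": 0, "dz": 0.35, "ax": 0, "ay": 0, "az": 0, "jaw": 0.3},
  {"dx": 0.01, "dy": 0, "dz": 0.55, "ax": 0, "ay": 0, "az": 0, "jaw": 0.3},
  {"dx": 0.01, "dy": 0, "dz": 0.7, "ax": 0, "ay": 0, "az": 0, "jaw": 0.3},
  {"dx": 0.01, "dy": 0, "dz": 0.775, "ax": 0, "ay": 0, "az": 0, "jaw": 0.3},
  {"dx": 0.01, "dy": 0, "dz": 0.775, "ax": 0, "ay": 0, "az": 0, "jaw": 0.3},
  {"dx": 0.01, "dy": 0, "dz": 0.775, "ax": 0, "ay": 0, "az": 0, "jaw": 0.3},
])

```text
t: 32.75
tcp_pos: [0.4971, -0.3429, 0.1177]
tcp_rot: [-3.14, -0.001, -1.815]
ft_force: [-0.5, -0.1, 0.3]
gripper_width: 0.649
```

Call:
move_arm([
  {"dx": 0, "dy": 0, "dz": 0, "ax": 0, "ay": 0, "az": 0, "jaw": -1},
  {"dx": 0, "dy": 0, "dz": 0, "ax": 0, "ay": 0, "az": 0, "jaw": -1},
  {"dx": 0, "dy": 0, "dz": 0, "ax": 0, "ay": 0, "az": 0, "jaw": -1},
  {"dx": 0, "dy": 0, "dz": 0, "ax": 0, "ay": 0, "az": 0, "jaw": -1},
  {"dx": 0, "dy": 0, "dz": 0, "ax": 0, "ay": 0, "az": 0, "jaw": -1},
  {"dx": 0, "dy": 0, "dz": 0, "ax": 0, "ay": 0, "az": 0, "jaw": -1},
  {"dx": 0, "dy": 0, "dz": 0, "ax": 0, "ay": 0, "az": 0, "jaw": -1},
])

```text
t: 33.45
tcp_pos: [0.4974, -0.3431, 0.1186]
tcp_rot: [-3.138, -0.001, -1.815]
ft_force: [0.7, 2.3, 5.9]
gripper_width: 0.358
```

Call:
move_arm([
  {"dx": 0, "dy": 0, "dz": -0.1, "ax": 0, "ay": 0, "az": 0, "jaw": -1},
  {"dx": 0, "dy": 0, "dz": -0.25, "ax": 0, "ay": 0, "az": 0, "jaw": -1},
  {"dx": 0, "dy": 0, "dz": -0.45, "ax": 0, "ay": 0, "az": 0, "jaw": -1},
  {"dx": 0, "dy": 0, "dz": -0.65, "ax": 0, "ay": 0, "az": 0, "jaw": -1},
  {"dx": 0, "dy": 0, "dz": -0.85, "ax": 0, "ay": 0, "az": 0, "jaw": -1},
  {"dx": 0, "dy": 0, "dz": -1, "ax": 0, "ay": 0, "az": 0, "jaw": -1},
  {"dx": 0, "dy": 0, "dz": -1, "ax": 0, "ay": 0, "az": 0, "jaw": -1},
  {"dx": 0, "dy": 0, "dz": -1, "ax": 0, "ay": 0, "az": 0, "jaw": -1},
])

```text
t: 34.25
tcp_pos: [0.4961, -0.3431, 0.2661]
tcp_rot: [3.141, -0.0, -1.816]
ft_force: [-0.6, -0.1, -2.5]
gripper_width: 0.361
```

Call:
move_arm([
  {"dx": -0.1, "dy": 0.01, "dz": -0.07, "ax": 0, "ay": 0, "az": 0, "jaw": -1},
  {"dx": -0.28, "dy": 0.03, "dz": -0.1, "ax": 0, "ay": 0, "az": 0, "jaw": -1},
  {"dx": -0.5, "dy": 0.06, "dz": -0.1, "ax": 0, "ay": 0, "az": 0, "jaw": -1},
  {"dx": -0.72, "dy": 0.09, "dz": -0.1, "ax": 0, "ay": 0, "az": 0, "jaw": -1},
  {"dx": -0.93, "dy": 0.11, "dz": -0.1, "ax": 0, "ay": 0, "az": 0, "jaw": -1},
])

```text
t: 34.75
tcp_pos: [0.5135, -0.201, 0.28]
tcp_rot: [3.138, 0.001, -1.815]
ft_force: [0.5, -0.3, -2.2]
gripper_width: 0.358
```

Call:
move_arm([
  {"dx": -0.23, "dy": 0.03, "dz": 0, "ax": 0, "ay": 0, "az": 0, "jaw": -1},
  {"dx": -0.46, "dy": 0.06, "dz": 0, "ax": 0, "ay": 0, "az": 0, "jaw": -1},
  {"dx": -0.7, "dy": 0.09, "dz": 0, "ax": 0, "ay": 0, "az": 0, "jaw": -1},
  {"dx": -0.93, "dy": 0.11, "dz": 0, "ax": 0, "ay": 0, "az": 0, "jaw": -1},
])

```text
t: 35.15
tcp_pos: [0.5309, -0.0615, 0.28]
tcp_rot: [3.138, 0.0, -1.815]
ft_force: [0.5, -0.2, -2.1]
gripper_width: 0.358
```

Call:
move_arm([
  {"dx": -0.2, "dy": 0.03, "dz": 0, "ax": 0, "ay": 0, "az": 0, "jaw": -1},
  {"dx": -0.4, "dy": 0.05, "dz": 0, "ax": 0, "ay": 0, "az": 0, "jaw": -1},
  {"dx": -0.6, "dy": 0.07, "dz": 0, "ax": 0, "ay": 0, "az": 0, "jaw": -1},
  {"dx": -0.79, "dy": 0.09, "dz": 0, "ax": 0, "ay": 0, "az": 0, "jaw": -1},
  {"dx": -0.94, "dy": 0.11, "dz": 0, "ax": 0, "ay": 0, "az": 0, "jaw": -1},
  {"dx": -0.94, "dy": 0.11, "dz": 0.1, "ax": 0, "ay": 0, "az": 0, "jaw": -1},
  {"dx": -0.94, "dy": 0.11, "dz": 0.1, "ax": 0, "ay": 0, "az": 0, "jaw": -1},
  {"dx": -0.94, "dy": 0.11, "dz": 0.1, "ax": 0, "ay": 0, "az": 0, "jaw": -1},
  {"dx": -0.94, "dy": 0.11, "dz": 0.1, "ax": 0, "ay": 0, "az": 0, "jaw": -1},
])

```text
t: 36.05
tcp_pos: [0.5498, 0.0758, 0.2661]
tcp_rot: [3.141, -0.0, -1.817]
ft_force: [1.0, 0.1, -1.8]
gripper_width: 0.359
```

Call:
move_arm([
  {"dx": 0, "dy": 0, "dz": 0.15, "ax": 0, "ay": 0, "az": 0, "jaw": -1},
  {"dx": 0, "dy": 0, "dz": 0.35, "ax": 0, "ay": 0, "az": 0, "jaw": -1},
  {"dx": 0, "dy": 0, "dz": 0.55, "ax": 0, "ay": 0, "az": 0, "jaw": -1},
  {"dx": 0, "dy": 0, "dz": 0.73, "ax": 0, "ay": 0, "az": 0, "jaw": -1},
  {"dx": 0, "dy": 0, "dz": 0.85, "ax": 0, "ay": 0, "az": 0, "jaw": -1},
  {"dx": 0, "dy": 0, "dz": 0.92, "ax": 0, "ay": 0, "az": 0, "jaw": -1},
  {"dx": 0, "dy": 0, "dz": 0.96, "ax": 0, "ay": 0, "az": 0, "jaw": -1},
  {"dx": 0, "dy": 0, "dz": 0.98, "ax": 0, "ay": 0, "az": 0, "jaw": -1},
  {"dx": 0, "dy": 0, "dz": 0.995, "ax": 0, "ay": 0, "az": 0, "jaw": -1},
  {"dx": 0, "dy": 0, "dz": 0.995, "ax": 0, "ay": 0, "az": 0, "jaw": -1},
  {"dx": 0, "dy": 0, "dz": 0.995, "ax": 0, "ay": 0, "az": 0, "jaw": -1},
])

```text
t: 37.15
tcp_pos: [0.551, 0.0765, 0.1186]
tcp_rot: [-3.139, 0.001, -1.815]
ft_force: [0.2, 0.0, 1.5]
gripper_width: 0.361
```

Released at the same coordinates as the original grip. Next the round bottle.

Call:
move_arm([
  {"dx": 0, "dy": 0, "dz": 0, "ax": 0, "ay": 0, "az": 0, "jaw": 0},
  {"dx": 0, "dy": 0, "dz": 0, "ax": 0, "ay": 0, "az": 0, "jaw": 0.3},
  {"dx": 0, "dy": 0, "dz": 0, "ax": 0, "ay": 0, "az": 0, "jaw": 0.3},
  {"dx": 0, "dy": 0, "dz": -0.1, "ax": 0, "ay": 0, "az": 0, "jaw": 0.3},
  {"dx": 0, "dy": 0, "dz": -0.3, "ax": 0, "ay": 0, "az": 0, "jaw": 0.3},
  {"dx": 0, "dy": 0, "dz": -0.6, "ax": 0, "ay": 0, "az": 0, "jaw": 0.3},
  {"dx": 0, "dy": 0, "dz": -0.85, "ax": 0, "ay": 0, "az": 0, "jaw": 0.3},
  {"dx": 0.2, "dy": -0.07, "dz": -0.98, "ax": 0, "ay": 0, "az": 0, "jaw": 0.3},
  {"dx": 0.5, "dy": -0.17, "dz": -0.98, "ax": 0, "ay": 0, "az": 0, "jaw": 0.3},
  {"dx": 0.87, "dy": -0.29, "dz": -0.98, "ax": 0, "ay": 0, "az": 0, "jaw": 0.3},
  {"dx": 0.87, "dy": -0.29, "dz": -0.98, "ax": 0, "ay": 0, "az": 0, "jaw": 0.3},
])

```text
t: 38.25
tcp_pos: [0.5608, -0.0654, 0.2654]
tcp_rot: [-3.139, -0.002, -1.821]
ft_force: [0.5, 0.1, -0.6]
gripper_width: 0.649
```

Call:
move_arm([
  {"dx": 0.29, "dy": -0.1, "dz": 0, "ax": 0, "ay": 0, "az": 0, "jaw": 0.3},
  {"dx": 0.58, "dy": -0.2, "dz": 0, "ax": 0, "ay": 0, "az": 0, "jaw": 0.3},
  {"dx": 0.87, "dy": -0.29, "dz": 0, "ax": 0, "ay": 0, "az": 0, "jaw": 0.3},
  {"dx": 0.87, "dy": -0.29, "dz": 0, "ax": 0, "ay": 0, "az": 0, "jaw": 0.3},
])

```text
t: 38.65
tcp_pos: [0.5709, -0.2027, 0.264]
tcp_rot: [-3.142, -0.002, -1.822]
ft_force: [-0.9, 0.7, -0.2]
gripper_width: 0.649
```

Call:
move_arm([
  {"dx": 0.29, "dy": -0.1, "dz": 0, "ax": 0, "ay": 0, "az": 0, "jaw": 0.3},
  {"dx": 0.58, "dy": -0.2, "dz": 0, "ax": 0, "ay": 0, "az": 0, "jaw": 0.3},
  {"dx": 0.87, "dy": -0.29, "dz": 0, "ax": 0, "ay": 0, "az": 0, "jaw": 0.3},
  {"dx": 0.87, "dy": -0.29, "dz": 0, "ax": 0, "ay": 0, "az": 0, "jaw": 0.3},
  {"dx": 0.87, "dy": -0.29, "dz": 0, "ax": 0, "ay": 0, "az": 0, "jaw": 0.3},
  {"dx": 0.87, "dy": -0.29, "dz": 0, "ax": 0, "ay": 0, "az": 0, "jaw": 0.3},
])

```text
t: 39.25
tcp_pos: [0.5823, -0.3333, 0.2648]
tcp_rot: [-3.141, 0.001, -1.814]
ft_force: [0.4, 0.2, 0.5]
gripper_width: 0.654
```

Call:
move_arm([
  {"dx": 0.01, "dy": 0, "dz": 0.2, "ax": 0, "ay": 0, "az": 0, "jaw": 0.3},
  {"dx": 0.01, "dy": 0, "dz": 0.45, "ax": 0, "ay": 0, "az": 0, "jaw": 0.3},
  {"dx": 0.01, "dy": 0, "dz": 0.7, "ax": 0, "ay": 0, "az": 0, "jaw": 0.3},
  {"dx": 0.01, "dy": 0, "dz": 0.87, "ax": 0, "ay": 0, "az": 0, "jaw": 0.3},
  {"dx": 0.01, "dy": 0, "dz": 0.985, "ax": 0, "ay": 0, "az": 0, "jaw": 0.3},
  {"dx": 0.01, "dy": 0, "dz": 0.985, "ax": 0, "ay": 0, "az": 0, "jaw": 0.3},
  {"dx": 0.01, "dy": 0, "dz": 0.985, "ax": 0, "ay": 0, "az": 0, "jaw": 0.3},
])

```text
t: 39.95
tcp_pos: [0.5821, -0.335, 0.1174]
tcp_rot: [-3.141, -0.0, -1.814]
ft_force: [0.9, -0.2, 0.6]
gripper_width: 0.651
```

Call:
move_arm([
  {"dx": 0, "dy": 0, "dz": 0, "ax": 0, "ay": 0, "az": 0, "jaw": -1},
  {"dx": 0, "dy": 0, "dz": 0, "ax": 0, "ay": 0, "az": 0, "jaw": -1},
  {"dx": 0, "dy": 0, "dz": 0, "ax": 0, "ay": 0, "az": 0, "jaw": -1},
  {"dx": 0, "dy": 0, "dz": 0, "ax": 0, "ay": 0, "az": 0, "jaw": -1},
  {"dx": 0, "dy": 0, "dz": 0, "ax": 0, "ay": 0, "az": 0, "jaw": -1},
  {"dx": 0, "dy": 0, "dz": 0, "ax": 0, "ay": 0, "az": 0, "jaw": -1},
  {"dx": 0, "dy": 0, "dz": 0, "ax": 0, "ay": 0, "az": 0, "jaw": -1},
])

```text
t: 40.65
tcp_pos: [0.5827, -0.3364, 0.1192]
tcp_rot: [-3.137, -0.0, -1.815]
ft_force: [1.4, 2.6, 6.4]
gripper_width: 0.357
```

Call:
move_arm([
  {"dx": 0, "dy": 0, "dz": -0.1, "ax": 0, "ay": 0, "az": 0, "jaw": -1},
  {"dx": 0, "dy": 0, "dz": -0.25, "ax": 0, "ay": 0, "az": 0, "jaw": -1},
  {"dx": 0, "dy": 0, "dz": -0.45, "ax": 0, "ay": 0, "az": 0, "jaw": -1},
  {"dx": 0, "dy": 0, "dz": -0.65, "ax": 0, "ay": 0, "az": 0, "jaw": -1},
  {"dx": 0, "dy": 0, "dz": -0.85, "ax": 0, "ay": 0, "az": 0, "jaw": -1},
  {"dx": 0, "dy": 0, "dz": -1, "ax": 0, "ay": 0, "az": 0, "jaw": -1},
  {"dx": 0, "dy": 0, "dz": -1, "ax": 0, "ay": 0, "az": 0, "jaw": -1},
  {"dx": 0, "dy": 0, "dz": -1, "ax": 0, "ay": 0, "az": 0, "jaw": -1},
])

```text
t: 41.45
tcp_pos: [0.5813, -0.3365, 0.2663]
tcp_rot: [-3.141, -0.0, -1.816]
ft_force: [-0.0, -0.6, -2.6]
gripper_width: 0.352
```

Call:
move_arm([
  {"dx": -0.1, "dy": 0.05, "dz": -0.07, "ax": 0, "ay": 0, "az": 0, "jaw": -1},
  {"dx": -0.28, "dy": 0.13, "dz": -0.1, "ax": 0, "ay": 0, "az": 0, "jaw": -1},
  {"dx": -0.5, "dy": 0.23, "dz": -0.1, "ax": 0, "ay": 0, "az": 0, "jaw": -1},
  {"dx": -0.72, "dy": 0.33, "dz": -0.1, "ax": 0, "ay": 0, "az": 0, "jaw": -1},
  {"dx": -0.93, "dy": 0.43, "dz": -0.1, "ax": 0, "ay": 0, "az": 0, "jaw": -1},
])

```text
t: 41.95
tcp_pos: [0.5513, -0.1827, 0.2798]
tcp_rot: [3.138, 0.001, -1.815]
ft_force: [-0.3, 0.2, -1.9]
gripper_width: 0.354
```

Call:
move_arm([
  {"dx": -0.2, "dy": 0.09, "dz": 0, "ax": 0, "ay": 0, "az": 0, "jaw": -1},
  {"dx": -0.4, "dy": 0.18, "dz": 0, "ax": 0, "ay": 0, "az": 0, "jaw": -1},
  {"dx": -0.6, "dy": 0.27, "dz": 0, "ax": 0, "ay": 0, "az": 0, "jaw": -1},
  {"dx": -0.79, "dy": 0.36, "dz": 0, "ax": 0, "ay": 0, "az": 0, "jaw": -1},
  {"dx": -0.94, "dy": 0.43, "dz": 0, "ax": 0, "ay": 0, "az": 0, "jaw": -1},
  {"dx": -0.94, "dy": 0.43, "dz": 0.1, "ax": 0, "ay": 0, "az": 0, "jaw": -1},
  {"dx": -0.94, "dy": 0.43, "dz": 0.1, "ax": 0, "ay": 0, "az": 0, "jaw": -1},
  {"dx": -0.94, "dy": 0.43, "dz": 0.1, "ax": 0, "ay": 0, "az": 0, "jaw": -1},
])

```text
t: 42.75
tcp_pos: [0.5234, -0.0331, 0.2647]
tcp_rot: [3.138, -0.001, -1.816]
ft_force: [0.1, -1.1, -1.6]
gripper_width: 0.356
```

Call:
move_arm([
  {"dx": 0, "dy": 0, "dz": 0.15, "ax": 0, "ay": 0, "az": 0, "jaw": -1},
  {"dx": 0, "dy": 0, "dz": 0.35, "ax": 0, "ay": 0, "az": 0, "jaw": -1},
  {"dx": 0, "dy": 0, "dz": 0.55, "ax": 0, "ay": 0, "az": 0, "jaw": -1},
  {"dx": 0, "dy": 0, "dz": 0.73, "ax": 0, "ay": 0, "az": 0, "jaw": -1},
  {"dx": 0, "dy": 0, "dz": 0.85, "ax": 0, "ay": 0, "az": 0, "jaw": -1},
  {"dx": 0, "dy": 0, "dz": 0.92, "ax": 0, "ay": 0, "az": 0, "jaw": -1},
  {"dx": 0, "dy": 0, "dz": 0.96, "ax": 0, "ay": 0, "az": 0, "jaw": -1},
  {"dx": 0, "dy": 0, "dz": 0.98, "ax": 0, "ay": 0, "az": 0, "jaw": -1},
  {"dx": 0, "dy": 0, "dz": 0.995, "ax": 0, "ay": 0, "az": 0, "jaw": -1},
  {"dx": 0, "dy": 0, "dz": 0.995, "ax": 0, "ay": 0, "az": 0, "jaw": -1},
  {"dx": 0, "dy": 0, "dz": 0.995, "ax": 0, "ay": 0, "az": 0, "jaw": -1},
])

```text
t: 43.85
tcp_pos: [0.5253, -0.0333, 0.1191]
tcp_rot: [-3.138, -0.0, -1.815]
ft_force: [-1.6, 0.2, 5.1]
gripper_width: 0.356
```

Call:
move_arm([
  {"dx": 0, "dy": 0, "dz": 0, "ax": 0, "ay": 0, "az": 0, "jaw": 0},
  {"dx": 0, "dy": 0, "dz": 0, "ax": 0, "ay": 0, "az": 0, "jaw": 0.3},
  {"dx": 0, "dy": 0, "dz": 0, "ax": 0, "ay": 0, "az": 0, "jaw": 0.3},
  {"dx": 0, "dy": 0, "dz": -0.1, "ax": 0, "ay": 0, "az": 0, "jaw": 0.3},
  {"dx": 0, "dy": 0, "dz": -0.3, "ax": 0, "ay": 0, "az": 0, "jaw": 0.3},
  {"dx": 0, "dy": 0, "dz": -0.6, "ax": 0, "ay": 0, "az": 0, "jaw": 0.3},
  {"dx": 0, "dy": 0, "dz": -0.85, "ax": 0, "ay": 0, "az": 0, "jaw": 0.3},
  {"dx": 0.2, "dy": 0.02, "dz": -0.98, "ax": 0, "ay": 0, "az": 0, "jaw": 0.3},
  {"dx": 0.45, "dy": 0.04, "dz": -0.98, "ax": 0, "ay": 0, "az": 0, "jaw": 0.3},
  {"dx": 0.74, "dy": 0.07, "dz": -0.98, "ax": 0, "ay": 0, "az": 0, "jaw": 0.3},
])

```text
t: 44.85
tcp_pos: [0.4875, -0.1385, 0.2652]
tcp_rot: [-3.139, -0.0, -1.813]
ft_force: [0.2, -0.8, -0.3]
gripper_width: 0.65
```

Call:
move_arm([
  {"dx": 0.25, "dy": 0.03, "dz": 0, "ax": 0, "ay": 0, "az": 0, "jaw": 0.3},
  {"dx": 0.5, "dy": 0.05, "dz": 0, "ax": 0, "ay": 0, "az": 0, "jaw": 0.3},
  {"dx": 0.75, "dy": 0.07, "dz": 0, "ax": 0, "ay": 0, "az": 0, "jaw": 0.3},
])

```text
t: 45.15
tcp_pos: [0.449, -0.246, 0.2639]
tcp_rot: [-3.141, 0.0, -1.815]
ft_force: [0.3, -0.1, 0.1]
gripper_width: 0.65
```

Call:
move_arm([
  {"dx": 0.25, "dy": 0.03, "dz": 0, "ax": 0, "ay": 0, "az": 0, "jaw": 0.3},
  {"dx": 0.5, "dy": 0.05, "dz": 0, "ax": 0, "ay": 0, "az": 0, "jaw": 0.3},
  {"dx": 0.74, "dy": 0.08, "dz": 0, "ax": 0, "ay": 0, "az": 0, "jaw": 0.3},
  {"dx": 0.74, "dy": 0.08, "dz": 0, "ax": 0, "ay": 0, "az": 0, "jaw": 0.3},
  {"dx": 0.74, "dy": 0.08, "dz": 0, "ax": 0, "ay": 0, "az": 0, "jaw": 0.3},
  {"dx": 0.74, "dy": 0.08, "dz": 0, "ax": 0, "ay": 0, "az": 0, "jaw": 0.3},
])

```text
t: 45.75
tcp_pos: [0.4116, -0.3487, 0.2639]
tcp_rot: [3.142, 0.001, -1.815]
ft_force: [-0.0, -0.1, 0.2]
gripper_width: 0.653
```

Call:
move_arm([
  {"dx": 0.005, "dy": 0, "dz": 0.2, "ax": 0, "ay": 0, "az": 0, "jaw": 0.3},
  {"dx": 0.005, "dy": 0, "dz": 0.45, "ax": 0, "ay": 0, "az": 0, "jaw": 0.3},
  {"dx": 0.005, "dy": 0, "dz": 0.7, "ax": 0, "ay": 0, "az": 0, "jaw": 0.3},
  {"dx": 0.005, "dy": 0, "dz": 0.87, "ax": 0, "ay": 0, "az": 0, "jaw": 0.3},
  {"dx": 0.005, "dy": 0, "dz": 0.99, "ax": 0, "ay": 0, "az": 0, "jaw": 0.3},
  {"dx": 0.005, "dy": 0, "dz": 0.99, "ax": 0, "ay": 0, "az": 0, "jaw": 0.3},
  {"dx": 0.005, "dy": 0, "dz": 0.99, "ax": 0, "ay": 0, "az": 0, "jaw": 0.3},
])

```text
t: 46.45
tcp_pos: [0.4117, -0.3494, 0.1161]
tcp_rot: [-3.141, -0.0, -1.814]
ft_force: [0.2, -1.0, -0.3]
gripper_width: 0.649
```

Call:
move_arm([
  {"dx": 0, "dy": 0, "dz": 0, "ax": 0, "ay": 0, "az": 0, "jaw": -1},
  {"dx": 0, "dy": 0, "dz": 0, "ax": 0, "ay": 0, "az": 0, "jaw": -1},
  {"dx": 0, "dy": 0, "dz": 0, "ax": 0, "ay": 0, "az": 0, "jaw": -1},
  {"dx": 0, "dy": 0, "dz": 0, "ax": 0, "ay": 0, "az": 0, "jaw": -1},
  {"dx": 0, "dy": 0, "dz": 0, "ax": 0, "ay": 0, "az": 0, "jaw": -1},
  {"dx": 0, "dy": 0, "dz": 0, "ax": 0, "ay": 0, "az": 0, "jaw": -1},
  {"dx": 0, "dy": 0, "dz": 0, "ax": 0, "ay": 0, "az": 0, "jaw": -1},
])

```text
t: 47.15
tcp_pos: [0.4121, -0.3509, 0.1178]
tcp_rot: [-3.138, -0.001, -1.815]
ft_force: [0.2, 0.2, 6.3]
gripper_width: 0.351
```

Call:
move_arm([
  {"dx": 0, "dy": 0, "dz": -0.1, "ax": 0, "ay": 0, "az": 0, "jaw": -1},
  {"dx": 0, "dy": 0, "dz": -0.25, "ax": 0, "ay": 0, "az": 0, "jaw": -1},
  {"dx": 0, "dy": 0, "dz": -0.45, "ax": 0, "ay": 0, "az": 0, "jaw": -1},
  {"dx": 0, "dy": 0, "dz": -0.65, "ax": 0, "ay": 0, "az": 0, "jaw": -1},
  {"dx": 0, "dy": 0, "dz": -0.85, "ax": 0, "ay": 0, "az": 0, "jaw": -1},
  {"dx": 0, "dy": 0, "dz": -1, "ax": 0, "ay": 0, "az": 0, "jaw": -1},
  {"dx": 0, "dy": 0, "dz": -1, "ax": 0, "ay": 0, "az": 0, "jaw": -1},
  {"dx": 0, "dy": 0, "dz": -1, "ax": 0, "ay": 0, "az": 0, "jaw": -1},
])

```text
t: 47.95
tcp_pos: [0.4108, -0.3502, 0.2654]
tcp_rot: [3.142, -0.0, -1.816]
ft_force: [1.2, -0.2, -1.5]
gripper_width: 0.348
```

Call:
move_arm([
  {"dx": -0.1, "dy": 0, "dz": -0.05, "ax": 0, "ay": 0, "az": 0, "jaw": -1},
  {"dx": -0.25, "dy": 0, "dz": -0.1, "ax": 0, "ay": 0, "az": 0, "jaw": -1},
  {"dx": -0.45, "dy": 0, "dz": -0.1, "ax": 0, "ay": 0, "az": 0, "jaw": -1},
  {"dx": -0.66, "dy": 0, "dz": -0.1, "ax": 0, "ay": 0, "az": 0, "jaw": -1},
  {"dx": -0.87, "dy": 0, "dz": -0.1, "ax": 0, "ay": 0, "az": 0, "jaw": -1},
])

```text
t: 48.45
tcp_pos: [0.4423, -0.2212, 0.279]
tcp_rot: [3.139, 0.002, -1.815]
ft_force: [0.6, 0.3, -1.1]
gripper_width: 0.35
```

Call:
move_arm([
  {"dx": -0.21, "dy": 0, "dz": 0, "ax": 0, "ay": 0, "az": 0, "jaw": -1},
  {"dx": -0.43, "dy": 0, "dz": 0, "ax": 0, "ay": 0, "az": 0, "jaw": -1},
  {"dx": -0.65, "dy": 0, "dz": 0, "ax": 0, "ay": 0, "az": 0, "jaw": -1},
  {"dx": -0.87, "dy": 0, "dz": 0, "ax": 0, "ay": 0, "az": 0, "jaw": -1},
])

```text
t: 48.85
tcp_pos: [0.4735, -0.0945, 0.2791]
tcp_rot: [3.138, 0.001, -1.815]
ft_force: [-0.2, -0.4, -1.5]
gripper_width: 0.348
```

Call:
move_arm([
  {"dx": -0.21, "dy": 0, "dz": 0, "ax": 0, "ay": 0, "az": 0, "jaw": -1},
  {"dx": -0.42, "dy": 0, "dz": 0, "ax": 0, "ay": 0, "az": 0, "jaw": -1},
  {"dx": -0.6, "dy": 0, "dz": 0, "ax": 0, "ay": 0, "az": 0, "jaw": -1},
  {"dx": -0.75, "dy": 0, "dz": 0, "ax": 0, "ay": 0, "az": 0, "jaw": -1},
  {"dx": -0.875, "dy": 0, "dz": 0, "ax": 0, "ay": 0, "az": 0, "jaw": -1},
  {"dx": -0.875, "dy": 0, "dz": 0.1, "ax": 0, "ay": 0, "az": 0, "jaw": -1},
  {"dx": -0.875, "dy": 0, "dz": 0.1, "ax": 0, "ay": 0, "az": 0, "jaw": -1},
  {"dx": -0.875, "dy": 0, "dz": 0.1, "ax": 0, "ay": 0, "az": 0, "jaw": -1},
  {"dx": -0.875, "dy": 0, "dz": 0.1, "ax": 0, "ay": 0, "az": 0, "jaw": -1},
])

```text
t: 49.75
tcp_pos: [0.5057, 0.0296, 0.2653]
tcp_rot: [3.141, -0.0, -1.817]
ft_force: [0.1, -0.2, -1.7]
gripper_width: 0.351
```

Run:
```python
from h import *; import pickle
o=r.observe(); c=calibration("wrist"); print(o["t"],o["tcp_pos"],o["tcp_rot"],o["ft_force"],o["gripper_width"])
w=snapshot("wrist"); cv2.imwrite("pics/w10.png",w)
for p in [(.551,.078,.134),(.5236,-.032,.134)]: print(np.round(proj(c,p,True)))
```

```text
49.75 [0.50569626 0.02964199 0.26527273] [ 3.14090227e+00 -4.85575606e-04 -1.81669976e+00] [ 0.05891608 -0.19275803 -1.70992525] 0.35099162784276994
[250. 155.]
[382. 155.]
```

View pics/w10.png

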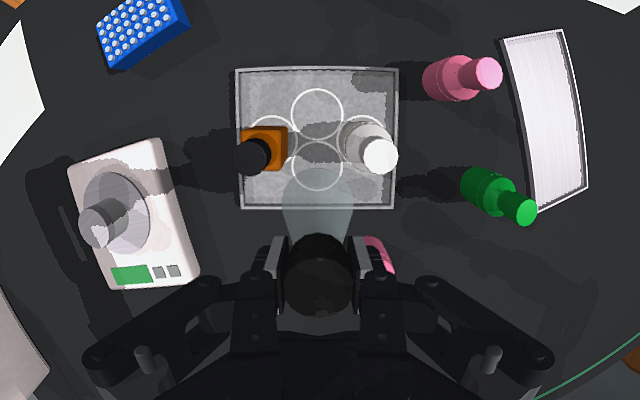

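The caps at (253,156) and (381,155) match the predicted original spots, (250,155) and (382,155), to a few mm. The tin is still on the pan. Lowering the flask.

Call:
move_arm([
  {"dx": 0, "dy": 0, "dz": 0.15, "ax": 0, "ay": 0, "az": 0, "jaw": -1},
  {"dx": 0, "dy": 0, "dz": 0.35, "ax": 0, "ay": 0, "az": 0, "jaw": -1},
  {"dx": 0, "dy": 0, "dz": 0.55, "ax": 0, "ay": 0, "az": 0, "jaw": -1},
  {"dx": 0, "dy": 0, "dz": 0.73, "ax": 0, "ay": 0, "az": 0, "jaw": -1},
  {"dx": 0, "dy": 0, "dz": 0.85, "ax": 0, "ay": 0, "az": 0, "jaw": -1},
  {"dx": 0, "dy": 0, "dz": 0.92, "ax": 0, "ay": 0, "az": 0, "jaw": -1},
  {"dx": 0, "dy": 0, "dz": 0.96, "ax": 0, "ay": 0, "az": 0, "jaw": -1},
  {"dx": 0, "dy": 0, "dz": 0.98, "ax": 0, "ay": 0, "az": 0, "jaw": -1},
  {"dx": 0, "dy": 0, "dz": 0.995, "ax": 0, "ay": 0, "az": 0, "jaw": -1},
  {"dx": 0, "dy": 0, "dz": 0.995, "ax": 0, "ay": 0, "az": 0, "jaw": -1},
  {"dx": 0, "dy": 0, "dz": 0.995, "ax": 0, "ay": 0, "az": 0, "jaw": -1},
])

```text
t: 50.9
tcp_pos: [0.5071, 0.0303, 0.1179]
tcp_rot: [-3.138, 0.0, -1.815]
ft_force: [0.2, -0.6, 3.0]
gripper_width: 0.349
```

Call:
move_arm([
  {"dx": 0, "dy": 0, "dz": 0, "ax": 0, "ay": 0, "az": 0, "jaw": 0},
  {"dx": 0, "dy": 0, "dz": 0, "ax": 0, "ay": 0, "az": 0, "jaw": 0.3},
  {"dx": 0, "dy": 0, "dz": 0, "ax": 0, "ay": 0, "az": 0, "jaw": 0.3},
  {"dx": 0, "dy": 0, "dz": -0.1, "ax": 0, "ay": 0, "az": 0, "jaw": 0.3},
  {"dx": 0, "dy": 0, "dz": -0.3, "ax": 0, "ay": 0, "az": 0, "jaw": 0.3},
  {"dx": 0, "dy": 0, "dz": -0.6, "ax": 0, "ay": 0, "az": 0, "jaw": 0.3},
  {"dx": 0, "dy": 0, "dz": -0.85, "ax": 0, "ay": 0, "az": 0, "jaw": 0.3},
  {"dx": 0, "dy": 0.03, "dz": -1, "ax": 0, "ay": 0, "az": 0, "jaw": 0.3},
  {"dx": 0, "dy": 0.03, "dz": -1, "ax": 0, "ay": 0, "az": 0, "jaw": 0.3},
  {"dx": 0, "dy": 0.03, "dz": -1, "ax": 0, "ay": 0, "az": 0, "jaw": 0.3},
  {"dx": 0, "dy": 0.03, "dz": -1, "ax": 0, "ay": 0, "az": 0, "jaw": 0.3},
])

```text
t: 52.0
tcp_pos: [0.5009, 0.0314, 0.264]
tcp_rot: [3.138, -0.001, -1.815]
ft_force: [0.4, -0.2, -0.8]
gripper_width: 0.653
```

Run:
```python
from h import *
o=r.observe(); c=calibration("wrist"); print(o["t"],o["tcp_pos"],o["ft_force"],o["gripper_width"])
w=snapshot("wrist"); s=snapshot("scene"); s0=cv2.imread("pics/scene0.png")
for n,p in dict(sq=(.551,.078,.134),rd=(.5236,-.032,.134),fl=(.5054,.0305,.134)).items(): print(n,np.round(proj(c,p,True)))
f=lambda a:cv2.resize(a[140:290,285:505],(400,273),interpolation=cv2.INTER_CUBIC)
cv2.imwrite("pics/fin.png",np.hstack([w[:,120:520],np.vstack([f(s0)[:200],f(s)[:200]])]))
```

```text
52.0 [0.50094539 0.03144944 0.26401818] [ 0.38332189 -0.20789532 -0.80600628] 0.6526218450589356
sq [250. 149.]
rd [384. 149.]
fl [317. 186.]
```

View pics/fin.png

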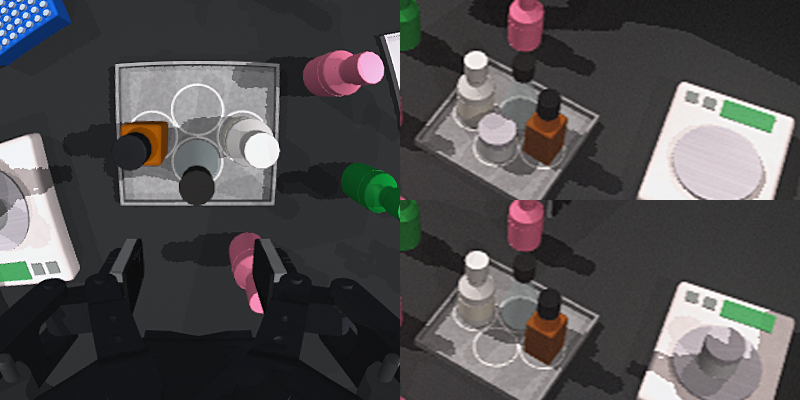

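The caps at (251,149), (382,148) and (317,185) match their original positions. The before and after scene crops agree, and the gripper is clear of everything. Handing in.

```bash
python3 -c "
from plant import r
print(r.finish_job())"
```

```text
the job is handed in; nothing more can be done
None
```

I moved the flask, the round bottle and the square bottle to the spill tray and set the tin on the balance pan. I then put all three back in their original places and handed the job in at about 52 s of the 147 s allowed. `finish_job` gives no verdict, so this rests on my own checks.

- **Vessels:** in the last wrist picture the three caps were within about 2 px of where their starting positions project. The TCP readings at set-down matched those at the first grip to about 1 mm. The before and after scene crops agree, and all three stand upright.
- **Tin:** I checked it just after release. The lid and the pan centre were both within about 1 px of where they should be, so the tin is about 1 mm off centre by measurement. It was still on the pan in the last picture.
- **Gripper and bystanders:** at hand-in the gripper was open and clear of everything. The arm never worked near the tip box or tube rack, though I did not measure either afterwards.
- **Checks that failed or disagreed:**
  - My first move calls were refused because the rows left out fields; the arm did not move.
  - Colour-mask fits of the pan, of the tin lid (second time) and of the square bottle's cap were poor. I used a radial-edge circle fit for the pan and known geometry for the other two.
  - The top camera read about 4 mm off the wrist camera, so I used the wrist values.

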